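Impact-test the orange blocks from the specimen carousel

TASK

Test all the orange blocks in the carousel together in the striker: turn the carousel to bring each orange block in turn to the opening of the guard, and set them side by side on the steel bed between ram and anvil. Draw the ram back until the sear holds it (before or after loading), let go of it, and with all the orange blocks on the bed press the red pad to fire it onto them. Then put all the tested blocks in the grey tray, each on the tray's floor, and leave the ram sprung fully home; the blue block stays in the carousel and the other things on the bench stay where they are.

Things in the scene. Friction and masses are not known exactly. Their poses are not given: they have to be found in the camera images.
- orange1: orange moulded test block, 30 x 30 x 48 mm, about 60 g, with a thin black band; origin at its centre, z along its 48 mm length. It starts standing in a carousel pocket. Two or three of the three orange blocks are present
- orange2: orange moulded test block, 30 x 30 x 48 mm, about 60 g, with a thin black band; origin at its centre, z along its 48 mm length. It starts standing in a carousel pocket. Two or three of the three orange blocks are present
- orange3: orange moulded test block, 30 x 30 x 48 mm, about 60 g, with a thin black band; origin at its centre, z along its 48 mm length. It starts standing in a carousel pocket. Two or three of the three orange blocks are present
- blue1: blue reference block, same size and frame as the orange ones, standing in the fourth pocket; it must not be taken out
- carousel (a joint): turning angle of the carousel rotor, rad, positive counter-clockwise from above, 0 where it happened to stand at the start; it turns without end either way, with stiff friction (about 0.06 N m), and stays where it is left
- knob (a point): centre of the green bar knob on the carousel's axis, 93 mm above the bench. The bar is 40 mm long (along the point's x), 14 mm wide (y) and 24 mm tall (81 to 105 mm above the bench) and turns with the rotor. The four pockets lie 65 mm from the axis in the point's +x, +y, -x and -y directions
- window (a point): where the guard is open, towards the arm: centre of a block standing in the pocket that is turned there, 65 mm from the carousel's axis and 44 mm above the bench. The point's x points to the axis, y sideways, z up. The opening is 103 mm wide (along y); its inner edge is 43 mm from this point towards the axis; outwards it is not closed
- magazine: the carousel's fixed base and clear guard, origin on the axis at bench level, axes as point window. Guard: plate 4 mm thick, top 77 mm above the bench. Posts 10 mm wide stand at y = +-101 mm, x = 20 mm. The pockets are square, 34 mm inside, floor 20 mm above the bench, walls 10 mm high; a block in one has its sides along and across the radius, its top 68 mm above the bench
- bed (a point): striker: centre of the steel bed, on its surface, 20 mm above the bench. x is the direction of the strike (away from the arm), y along the 166 mm wide ram. Set blocks down within x = -15 to +15, y = -60 to +60 mm, standing or lying with the 48 mm along y. The anvil's face is at x = 33 mm, the ram's face at x = 7 mm minus the joint ram (-33 mm when held by the sear)
- striker: the striker's fixed casting, origin at bench level under point bed, same axes. The tops of ram and anvil are 22 mm above the bed (42 mm above the bench); beyond the anvil, from x = 75 to 125 mm, the instrument head is 56 mm high. The red sear lever lies along x at y = 95 mm, up to 60 mm high
- ram (a joint): how far the ram is drawn back, m: 0 sprung home (26 mm gap to the anvil), the sear catches at 0.040, end stop 0.046; rests near 0.004 when it pins 30 mm thick blocks against the anvil. Its spring pushes it home with 4 N at 0 and 10 N at the stop. Pinned blocks can simply be pulled up
- handle (a point): middle of the black grip plate that stands on the ram, 14 mm thick along the bed's x, 40 mm wide along y, its top 84 mm above the bench, this point 66 mm above the bench (about 28 mm of free plate below it); it moves towards the bed's -x as the ram is drawn back. The point's axes are those of the bed
- sear (a joint): angle of the red sear lever, rad: 0 engaged or at rest, grows as the pad is pressed, stop at 0.28; a light spring returns it. It lets the drawn ram go by about 0.16. It needs about 2 to 6 N on the pad
- pad (a point): centre of the top of the red press pad, 28 x 28 mm, about 60 mm above the bench, at the end of the sear lever nearest the arm; pressed straight down about 8 mm it fires the ram, at most 14 mm
- tray: loose grey plastic tray, outside 170 x 116 x 20 mm (x, y, z), walls 4 mm, floor 4 mm, about 0.5 kg; origin at the centre of its underside
- weight: steel calibration weight, 38 mm across, 60 mm high; bystander, origin under its centre
- wrench: steel wrench lying on the bench; bystander
- cleaner: white bottle with a blue cap, 56 mm across, 130 mm high; bystander, origin under its centre
Not all that is in view belongs to the job. What is meant by the tray is not green or pink, and is the smaller of those in its own colour.

How it is judged:
By the outcome, as a careful person would: the job done as asked, in the order asked, and still so for the second after the job is handed in, with the robot touching nothing.
Of orange1, orange2, orange3 only 2 to 3 are there at a start; the rules pass over those that are not, and their reading is None.
At some moment in a run one of tray may be knocked a few centimetres aside while the robot is not near it.
Once in a run the grip may slacken for a moment while it holds something.
It also fails if it takes over 210 s, if anything falls off the work surface, if the arm or the gripper's body presses on something with over 40 N, if the wrist force passes 120 N, or if a joint passes its speed limit or range.

ROBOT

A 6-joint arm with a two-finger parallel gripper is mounted at the origin on the work surface. World frame = base frame: x ahead of the robot, y to its left, z up, the work surface at z = 0. Lengths are in m, angles in degrees, forces in N, time in s.
With the tool pointing down it reaches from about 0.4 to 0.825 m from the base axis. Payload 7 kg.
Tool frame: the origin (TCP) lies at the very end of the fingers, on their centre line; the grasp point (between the pads) lies tcp_to_grasp behind it (tcp_to_grasp is the distance from the TCP to the grasp point, in m); x points along the fingers, y is the direction in which the jaws open and shut, and the axes are right-handed (so a half turn about x gives the same grasp; the last joint's range is limited). The gripper opens to 88 mm and grips with 3 to 60 N. Pads are 19 mm wide; open, the fingers measure 130 mm over their backs; the gripper's body (78 mm by 193 mm) begins 47 mm behind the grasp point.
Start: joints at [88.642, 20.546, 0.682, 0, -70.136, -16.507], TCP at [0.207, 0.642, 0.227] pointing down, gripper open.
Joint ranges: [-176.03, 176.03], [-82.01, 121.73], [-58.28, 71.71], [-173.87, 95.51], [-174.79, -0.11], [-173.66, 173.66]. Speed limits (degrees/s): [136.94, 136.94, 172.46, 180, 180, 180].

INTERFACE

Orientations are given as [roll, pitch, yaw] about the fixed x, y, z axes, in that order (R = Rz(yaw) Ry(pitch) Rx(roll)).
In Python, from plant import * gives the robot as it stands. The module is installed in compiled form; this text tells all that it offers.
- The arm moves only by the shell command python3 -m pendant 'ROWS'. ROWS is JSON, a list of rows, each an object with "claw": the finger opening in mm, from 0 to 87.6; "linear": the shift along the tool's x, y, z in mm, a list of three; "twist": the turn about the tool's x in rad. In form: [{"claw": claw, "linear": [tx, ty, tz], "twist": twist}, ...]. A call has exactly 10 rows; each row shifts and turns the commanded pose from where the row before left it, along the tool's axes as they then stand; what a row does not reach is not made up. A row lasts 1/12 s, in which the tool goes at most 41.7 mm and 7.16 degrees, less where a joint would pass 70% of its speed; a pose out of reach is approached as far as the arm can. A call with a gripper value outside its range is refused whole. The fingers move at their own pace and stop on an object; the grip force is fixed at half the most. Time passes only in rows, so rows that do not move let the fingers close, or fill a call up. It gives the time, the measured TCP pose, the force and the opening at its end, in the units of the state.
- get_obs(): the state, without advancing time (a new reading comes with each control period).
- snapshot(name): name is "scene" or "top"; returns (picture, depth): 400x640x3 uint8, red, green, blue; 400x640 float32, m along the optical axis (not along the pixel's ray), 0 where there is no reading.
- camera_params(name): a dict with "fx", "fy", "cx", "cy" (pixels), "k1" (the pictures are not rectified: a ray, as slopes to the right and down, at radius r is drawn at 1 + k1 r^2 times it, then the intrinsics apply), "rvec" (rotation vector, rad) and "tvec" (3), from world to camera coordinates, as OpenCV has them. Camera axes: x right, y down, z forward; pixel columns grow to the right and rows downward; lengths in m; the calibration is good to about 2 mm. A picture is of the moment at which its call begins. camera_params takes no time and is no camera call.
- close_job(): hands the job in, once; it reports no verdict.
Trained networks look in the newest picture that a camera, given by its name, has taken for a name from the list of things; names that differ only in an ending like _2 or _b are one class to them, and where a whole thing is asked for, a point or a joint stands for the part that bears it (a point fixed in the world has none). Each returns a list of dicts, best first, with "confidence" (0 to 1); they miss things now and then, are a little off and sometimes report something else, mostly with a low value. They report only what shows in the picture. A call takes as long as a camera call. They do not tell look-alikes from the thing itself.
- boxes_of(camera, target): "xy" ([column, row] in pixels, amid what is visible of it).
The state is a dict: "clock": time; "joint_pos": joint angles; "qvel": joint speeds; "tau": joint torques, N m; "tool_pos": TCP position; "orientation": TCP orientation; "force": force on the tool from outside, world axes, zero at the start; "moment": the same for the moment, N m; "opening": finger opening in m.
Only numpy, scipy, OpenCV 4.12 (cv2) and the standard library are available. Lean on these libraries where they do the work, as an engineer would, in place of code of your own. Each camera call takes 0.05 s, during which the arm holds its last target. There are 200 camera calls.

## Working session

There is one attempt and no reset: what is moved stays moved. The work goes in short steps, Python scripts to look and compute and a shell command to move; the robot and the scene stay as the last step left them, time stands still between calls to the robot, and variables do not carry over. Pictures are saved under pics/ and viewed, about 12 in all and at most 16, crops included, and the job is handed in when it is done.

```bash
mkdir -p pics; python3 - <<'E'
from plant import *
import cv2
o=get_obs();print({k:o[k] for k in('clock','tool_pos','orientation','force','opening')})
try: print(tcp_to_grasp)
except Exception as e: print(e)
for n in('scene','top'):
    p,d=snapshot(n);cv2.imwrite(f'pics/{n}0.png',p[:,:,::-1]);print(n,camera_params(n))
    for t in('orange1','blue1','knob','magazine','striker','handle','pad','tray','weight','wrench','cleaner'):
        print(t,[(b['xy'],round(b['confidence'],2)) for b in boxes_of(n,t)][:5])
E
```

```text
{'clock': 0.0, 'tool_pos': array([0.20695904, 0.64195226, 0.22561486]), 'orientation': array([  95.67149559,   89.90287809, -102.20021342]), 'force': array([-0.8039835 ,  0.04756233, -0.37767766]), 'opening': 0.08762805380796446}
0.0188
scene {'fx': 485.50633172203965, 'fy': 485.50633172203965, 'cx': 320.5273130753723, 'cy': 195.62378301987556, 'k1': -0.043304150237747724, 'rvec': array([ 2.46357557,  0.88485761, -0.25402514]), 'tvec': array([-0.31896329, -0.30848796,  1.65559571])}
orange1 [([312.6, 238.2], 0.36)]
blue1 []
knob [([399.2, 128.5], 0.66), ([302.8, 249.4], 0.6)]
magazine [([308.3, 264.9], 0.94)]
striker [([399.5, 128.5], 0.76), ([399.2, 127.4], 0.72)]
handle [([399.4, 129.6], 0.62), ([309.7, 262.2], 0.59)]
pad [([392.3, 101.3], 0.79), ([310.9, 264.6], 0.65)]
tray [([160.2, 284.4], 0.94), ([354.2, 197.3], 0.79), ([224.9, 193.5], 0.63), ([324.2, 86.5], 0.61), ([309.4, 262.8], 0.19)]
weight [([297.3, 165.5], 0.67)]
wrench [([421.1, 222.5], 0.86), ([309.6, 263.7], 0.69)]
cleaner [([387.2, 268.2], 0.97)]
top {'fx': 471.6405698187046, 'fy': 471.6405698187046, 'cx': 319.1996527090755, 'cy': 198.09649363254582, 'k1': -0.1404070154328462, 'rvec': array([ 2.04530867, -2.17608348,  0.23456948]), 'tvec': array([-0.08318493,  0.49352182,  1.19415398])}
orange1 [([360.2, 168.3], 0.58), ([389.2, 176.1], 0.52)]
blue1 []
knob [([302.5, 247.5], 0.27)]
magazine [([383.4, 151.1], 0.73)]
striker [([184.1, 190.7], 0.83)]
handle [([186.0, 188.9], 0.71)]
pad [([159.6, 233.6], 0.6), ([381.1, 150.5], 0.3)]
tray [([377.9, 283.7], 0.95), ([491.6, 254.5], 0.91), ([182.9, 314.0], 0.6), ([285.8, 178.1], 0.56)]
weight [([302.7, 248.0], 0.55)]
wrench [([263.8, 110.8], 0.75), ([159.1, 229.2], 0.28)]
cleaner [([331.6, 99.2], 0.96)]
```

View pics/scene0.png

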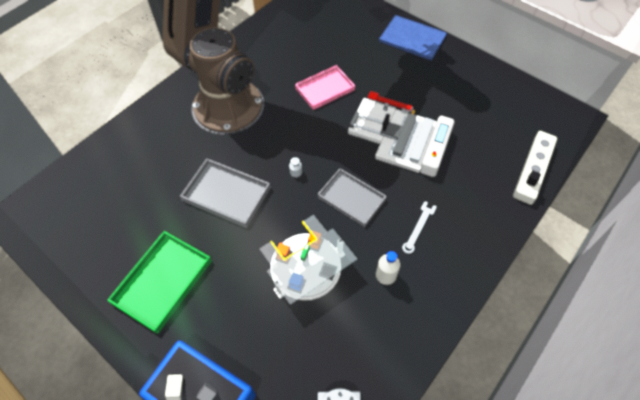

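View pics/top0.png

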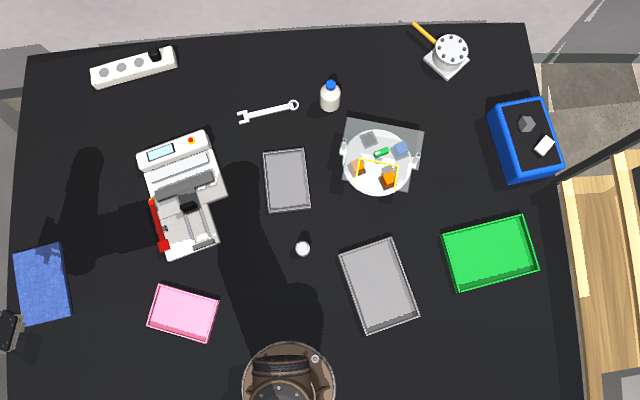

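```bash
cat > h.py <<'E'
from plant import *
import cv2, numpy as np
def cam(n):
    c=camera_params(n);R=cv2.Rodrigues(c['rvec'])[0]
    return c,R,np.array(c['tvec'])
def rays(n,uv):
    c,R,t=cam(n);K=np.array([[c['fx'],0,c['cx']],[0,c['fy'],c['cy']],[0,0,1]])
    q=cv2.undistortPoints(np.float64(uv).reshape(-1,1,2),K,np.array([c['k1'],0,0,0,0])).reshape(-1,2)
    return np.c_[q,np.ones(len(q))],R,t
def onz(n,uv,z):
    q,R,t=rays(n,uv);C=-R.T@t;d=q@R
    return C+d*((z-C[2])/d[:,2])[:,None]
def cloud(n,d):
    v,u=np.mgrid[0:400,0:640];q,R,t=rays(n,np.c_[u.ravel(),v.ravel()])
    P=(q*d.ravel()[:,None]-t)@R
    return P.reshape(400,640,3)
def proj(n,P):
    c,R,t=cam(n);K=np.array([[c['fx'],0,c['cx']],[0,c['fy'],c['cy']],[0,0,1]])
    return cv2.projectPoints(np.float64(P).reshape(-1,1,3),c['rvec'],t,K,np.array([c['k1'],0,0,0,0]))[0].reshape(-1,2)
def ortho(n,p,d,x0,x1,y0,y1,s,z):
    # rectified view at height z: rows -> x down from x1, cols -> y from y1 to y0 ; s px per m
    X,Y=np.meshgrid(np.arange(x1,x0,-1/s),np.arange(y1,y0,-1/s),indexing='ij')
    m=proj(n,np.c_[X.ravel(),Y.ravel(),0*X.ravel()+z]).reshape(X.shape+(2,)).astype(np.float32)
    return cv2.remap(p,m[...,0],m[...,1],cv2.INTER_CUBIC)
E
python3 - <<'E'
from h import *
p,d=snapshot('top');np.save('d0.npy',d);np.save('p0.npy',p)
C=cloud('top',d)
np.set_printoptions(precision=4,suppress=True)
for nm,(u,v) in dict(car=(380,160),striker=(184,190),tray=(287,180),tray2=(378,284),weight=(302,248),cleaner=(330,95)).items(): print(nm,C[v,u],onz('top',[[u,v]],0))
a=cv2.resize(p[100:210,325:440],None,fx=5,fy=5,interpolation=cv2.INTER_CUBIC)
cv2.imwrite('pics/c1.png',a[:,:,::-1])
a=cv2.resize(p[120:270,130:235],None,fx=4,fy=4,interpolation=cv2.INTER_CUBIC)
cv2.imwrite('pics/c2.png',a[:,:,::-1])
E
```

```text
car [ 0.5742 -0.2797  0.0809] [[ 0.598  -0.2922  0.    ]]
striker [0.5351 0.2508 0.0411] [[0.5455 0.2624 0.    ]]
tray [ 0.5542 -0.0284  0.0069] [[ 0.556 -0.028  0.   ]]
tray2 [ 0.2546 -0.2559  0.0058] [[ 0.2547 -0.2566  0.    ]]
weight [ 0.3574 -0.0611  0.0601] [[ 0.3641 -0.0594  0.    ]]
cleaner [ 0.7616 -0.1598  0.0934] [[ 0.8043 -0.1649  0.    ]]
```

View pics/c1.png

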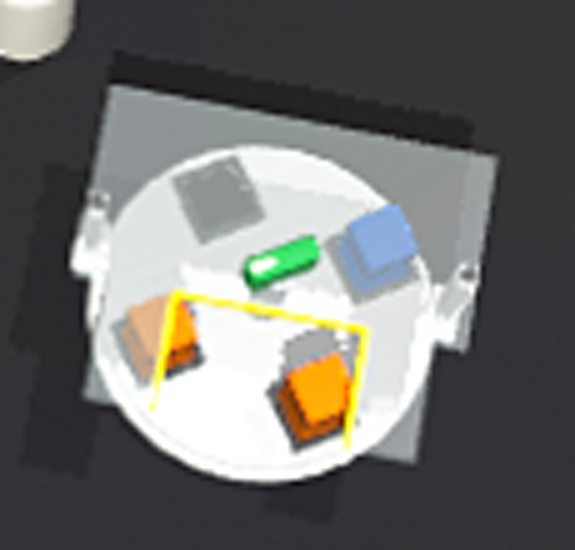

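View pics/c2.png

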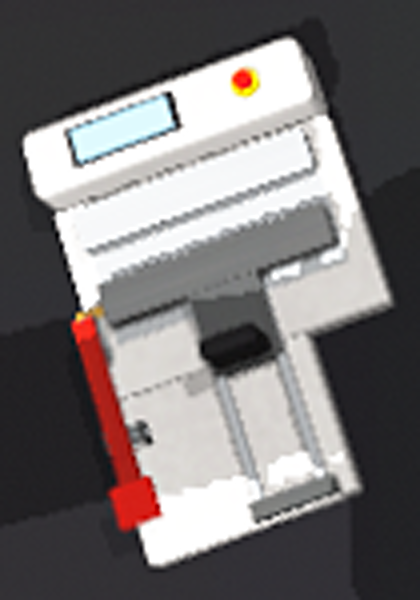

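```bash
cat > scene.py <<'E'
from h import *
np.set_printoptions(precision=4,suppress=True)
def blob(n,mask,z,P=None):
    v,u=np.nonzero(mask);w=onz(n,np.c_[u,v],z)
    r=cv2.minAreaRect(np.float32(w[:,:2]*1000));return np.array(r[0])/1000,np.array(r[1]),r[2],len(u),w
def box(r):return r
E
python3 - <<'E'
from scene import *
p=np.load('p0.npy');d=np.load('d0.npy');C=cloud('top',d)
hsv=cv2.cvtColor(p,cv2.COLOR_RGB2HSV);H,S,V=[hsv[...,i].astype(int) for i in range(3)]
z=C[...,2]
def reg(u0,u1,v0,v1):
    m=np.zeros(z.shape,bool);m[v0:v1,u0:u1]=1;return m
car=reg(325,440,100,210);st=reg(130,235,120,270)
g=car&(H>45)&(H<80)&(S>120)&(z>.099)
for nm,m in dict(knob=g,pad=st&(S>150)&((H<8)|(H>172))&reg(155,172,238,252)&(z>.05),handle=st&(z>.079)&(V<60),).items():
    v,u=np.nonzero(m);P=C[m];r=cv2.minAreaRect(np.float32(P[:,:2]*1000));print(nm,len(P),P.mean(0),r,np.median(P[:,2]))
y=car&(H>22)&(H<33)&(S>130)&(V>150)
v,u=np.nonzero(y);w=onz('top',np.c_[u,v],.077)[:,:2];print('yellow',len(w),cv2.minAreaRect(np.float32(w*1000)),cv2.minAreaRect(np.float32(w*1000))and cv2.boxPoints(cv2.minAreaRect(np.float32(w*1000))))
for nm,uv in dict(yl=(175,295),yr=(365,325),ybl=(153,408),ybr=(350,445)).items(): print(nm,onz('top',[[325+uv[0]/5-.4,100+uv[1]/5-.4]],.077))
# oranges/blue tops
for nm,m in dict(o=car&(H>5)&(H<18)&(S>140)&(z>.06),b=car&(H>100)&(H<125)&(S>80)&(z>.06)).items():
    k,l,s,c=cv2.connectedComponentsWithStats(m.astype(np.uint8))
    for i in range(1,k):
        if s[i,4]>15: P=C[l==i];print(nm,s[i,4],P.mean(0),cv2.minAreaRect(np.float32(P[:,:2]*1000)))
# striker head
m=st&(z>.052)&(z<.06)&(C[...,0]>.58);P=C[m];print('head',len(P),cv2.minAreaRect(np.float32(P[:,:2]*1000)))
m=st&(abs(z-.042)<.004);P=C[m];cnt=m.sum();print('tops',cnt)
print('striker all',cv2.minAreaRect(np.float32(C[st&(z>.012)&(z<.07)][:,:2]*1000)))
# trays
m=reg(255,320,140,222)&(S<60)&(V>70)&(z<.03);k,l,s,c=cv2.connectedComponentsWithStats(m.astype(np.uint8));i=1+s[1:,4].argmax()
P=C[l==i];r=cv2.minAreaRect(np.float32(P[:,:2]*1000));print('tray',s[i],r,cv2.boxPoints(r))
# ortho views
o=ortho('top',p,d,.42,.72,.10,.40,1800,.042);cv2.imwrite('pics/st_o.png',o[:,:,::-1])
E
```

```text
knob 61 [ 0.5899 -0.2837  0.1051] ((590.04296875, -280.9010009765625), (14.323675155639648, 37.525020599365234), 21.8757266998291) 0.10503070594105376
pad 123 [0.3873 0.3021 0.0598] ((389.3197021484375, 302.37152099609375), (37.93852615356445, 27.527751922607422), 16.659622192382812) 0.060106981246567895
handle 97 [0.4034 0.1301 0.4512] ((364.536865234375, 69.1263427734375), (434.2189025878906, 33.10633850097656), 53.80786895751953) 0.08531789390393729
yellow 105 ((541.1675415039062, -267.5876159667969), (106.4066162109375, 63.37395477294922), 75.1390609741211) [[ 496.8952 -310.8844]
 [ 558.1494 -327.1382]
 [ 585.4399 -224.2908]
 [ 524.1857 -208.037 ]]
yl [[ 0.5824 -0.2266  0.077 ]]
yr [[ 0.5599 -0.3259  0.077 ]]
ybl [[ 0.5216 -0.21    0.077 ]]
ybr [[ 0.4954 -0.3115  0.077 ]]
o 16 [ 0.5181 -0.3046  0.0674] ((519.2908935546875, -304.71527099609375), (11.078923225402832, 28.19756507873535), 29.0461483001709)
b 110 [ 0.6079 -0.3403  0.0784] ((607.789794921875, -340.25579833984375), (28.779356002807617, 29.799152374267578), 18.455854415893555)
head 937 ((650.0731201171875, 282.9401550292969), (51.51415252685547, 203.01951599121094), 18.218807220458984)
tops 1571
striker all ((526.6011962890625, 248.0870361328125), (316.53851318359375, 209.16038513183594), 15.576211929321289)
tray [ 262  147   49   67 2661] ((557.0400390625, -24.723907470703125), (182.16473388671875, 120.08482360839844), 3.269408702850342) [[462.6816  30.0263]
 [469.5302 -89.8631]
 [651.3984 -79.4741]
 [644.5499  40.4153]]
```

View pics/st_o.png

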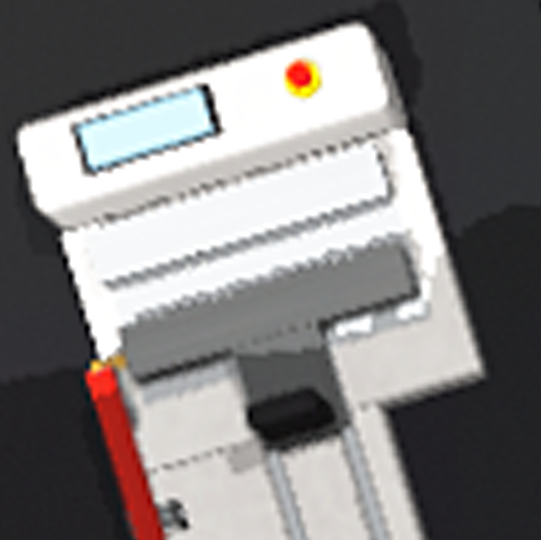

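```bash
cat > goto.py <<'E'
from h import *
from scipy.spatial.transform import Rotation as Ro
def go(x,y,z,jaw=None,note=''):
    """tool-axis shift (mm) and twist(rad) from current pose; jaw = world angle deg of jaw line (mod 180). translation first, twist after"""
    o=get_obs();R=Ro.from_euler('xyz',o['orientation'],degrees=True).as_matrix()
    d=R.T@(np.array([x,y,z])-o['tool_pos'])*1000
    a=np.degrees(np.arctan2(R[1,1],R[0,1]))
    s=f"{note} t={o['clock']:.1f} at {np.round(o['tool_pos'],4)} jaw {a:.1f} q6 {o['joint_pos'][5]:.0f} open {o['opening']*1000:.1f} F {np.round(o['force'],1)} shift {np.round(d,1)}"
    if jaw is not None:
        w=(a-jaw+90)%180-90   # positive twist about tool x (down) lowers yaw
        s+=f" twist {np.radians(w):.3f} ({w:.1f}deg)"
    print(s)
E
python3 - <<'E'
from scene import *
from goto import go
p=np.load('p0.npy');d=np.load('d0.npy');C=cloud('top',d)
hsv=cv2.cvtColor(p,cv2.COLOR_RGB2HSV);H,S,V=[hsv[...,i].astype(int) for i in range(3)]
z=C[...,2]
def reg(u0,u1,v0,v1):
    m=np.zeros(z.shape,bool);m[v0:v1,u0:u1]=1;return m
st=reg(130,235,120,270)
m=st&(V<150)&(S<40)&(abs(z-.042)<.005)
print('ram+shaft',m.sum(),cv2.minAreaRect(np.float32(C[m][:,:2]*1000)))
m=reg(175,205,190,225)&(z>.078)&(z<.095);P=C[m];print('handle',m.sum(),P.mean(0),cv2.minAreaRect(np.float32(P[:,:2]*1000)))
# anvil/ram profile in bed coords for th
for th in(15,16,17):
    a=np.radians(th);ex=np.array([np.cos(a),np.sin(a)]);ey=np.array([-ex[1],ex[0]])
    Q=np.stack([C[...,:2]@ex,C[...,:2]@ey,z],-1)
    s=st&(z>.01)&(z<.1)&(C[...,0]<.8)
    pd=s&(S>150)&((H<8)|(H>172))&(z>.05);A=Q[pd]
    # lever straightness: std of y
    hd=st&(abs(z-.056)<.003)&(Q[...,0]>.66)
    bx=cv2.boundingRect(np.float32(Q[hd][:,:2]*1000))
    rm=st&(V<150)&(S<40)&(abs(z-.042)<.005);B=Q[rm];
    # ram front edge per column
    ys=np.arange(B[:,1].min()+.01,B[:,1].max()-.01,.01)
    fr=[B[abs(B[:,1]-y)<.005][:,0].max() for y in ys if (abs(B[:,1]-y)<.005).any()]
    print(th,'red y',np.percentile(A[:,1],[2,50,98]),'x',A[:,0].min(),A[:,0].max(),'head',bx,'ram y',B[:,1].min(),B[:,1].max(),'front slope',np.polyfit(range(len(fr)),fr,1),np.round(fr,3))
# carousel: blue & orange pixels
car=reg(325,440,100,210)
for nm,m in dict(o=car&(H>3)&(H<18)&(S>60)&(V>90),b=car&(H>100)&(H<125)&(S>60)).items():
    k,l,s,c=cv2.connectedComponentsWithStats(m.astype(np.uint8))
    for i in range(1,k):
        if s[i,4]>15: print(nm,s[i],onz('top',[c[i]],.06), np.median(C[l==i],0))
go(.45,.25,.2,16)
E
```

```text
ram+shaft 949 ((529.5926513671875, 251.04638671875), (315.86181640625, 170.53648376464844), 7.416093349456787)
handle 72 [0.484  0.2319 0.0835] ((484.8282165527344, 231.93663024902344), (14.614952087402344, 37.91928482055664), 11.453694343566895)
15 red y [0.0456 0.193  0.2041] x 0.4349264785462487 0.7093757627179494 head (675, 3, 55, 205) ram y 0.0031821306321560567 0.19035050115252175 front slope [-0.0011  0.6369] [0.641 0.662 0.639 0.611 0.639 0.639 0.611 0.611 0.609 0.635 0.635 0.635
 0.635 0.608 0.607 0.632 0.632]
16 red y [0.0334 0.1842 0.1956] x 0.4383673830679982 0.7101028766937546 head (679, -9, 52, 204) ram y -0.009006280853554835 0.18029289134063875 front slope [-0.0006  0.6301] [0.662 0.639 0.612 0.611 0.64  0.612 0.612 0.61  0.637 0.637 0.612 0.637
 0.611 0.609 0.635 0.635]
17 red y [0.0211 0.1754 0.1877] x 0.441674756638305 0.7106136864543978 head (680, -22, 51, 205) ram y -0.02119194893887198 0.17018036256751695 front slope [-0.0003  0.632 ] [0.662 0.639 0.613 0.611 0.64  0.641 0.613 0.611 0.639 0.639 0.614 0.639
 0.612 0.613 0.637 0.638 0.639]
o [350 159   8  16  76] [[ 0.5684 -0.2108  0.06  ]] [ 0.5638 -0.2084  0.0777]
o [358 160   7  14  32] [[ 0.56   -0.2308  0.06  ]] [ 0.5582 -0.2321  0.059 ]
o [380 170  15  18 103] [[ 0.5237 -0.2957  0.06  ]] [ 0.5221 -0.2931  0.0452]
b [393 141  16  17 173] [[ 0.6085 -0.341   0.06  ]] [ 0.603  -0.3378  0.0784]
 t=1.2 at [0.2071 0.6424 0.2266] jaw -107.9 q6 -17 open 87.8 F [ 0.4  0.1 -0.9] shift [  26.6  299.  -351.6] twist 0.980 (56.1deg)
```

```bash
python3 -m pendant '[{"claw":60,"linear":[4,20.3,-26],"twist":0},{"claw":60,"linear":[4,20.3,-26],"twist":0},{"claw":60,"linear":[4,20.3,-26],"twist":0},{"claw":60,"linear":[4,20.3,-26],"twist":0},{"claw":60,"linear":[4,20.3,-26],"twist":0},{"claw":60,"linear":[4,20.3,-26],"twist":0},{"claw":60,"linear":[4,20.3,-26],"twist":0},{"claw":60,"linear":[4,20.3,-26],"twist":0},{"claw":60,"linear":[4,20.3,-26],"twist":0},{"claw":60,"linear":[4,20.3,-26],"twist":0}]'
python3 -m pendant '[{"claw":60,"linear":[4,20.3,-26],"twist":0},{"claw":60,"linear":[4,20.3,-26],"twist":0},{"claw":60,"linear":[4,20.3,-26],"twist":0},{"claw":60,"linear":[4,20.3,-26],"twist":0},{"claw":60,"linear":[4,20.3,-26],"twist":0},{"claw":60,"linear":[0,0,0],"twist":0.12},{"claw":60,"linear":[0,0,0],"twist":0.12},{"claw":60,"linear":[0,0,0],"twist":0.12},{"claw":60,"linear":[0,0,0],"twist":0.12},{"claw":60,"linear":[0,0,0],"twist":0.12}]'
python3 -m pendant '[{"claw":50,"linear":[0,0,0],"twist":0.12},{"claw":50,"linear":[0,0,0],"twist":0.12},{"claw":50,"linear":[0,0,0],"twist":0.12},{"claw":50,"linear":[0,0,0],"twist":0.02},{"claw":50,"linear":[0,0,0],"twist":0},{"claw":50,"linear":[0,0,0],"twist":0},{"claw":50,"linear":[0,0,0],"twist":0},{"claw":50,"linear":[0,0,0],"twist":0},{"claw":50,"linear":[0,0,0],"twist":0},{"claw":50,"linear":[0,0,0],"twist":0}]'
python3 -c "
from goto import *
go(.4848,.2319,.055,17)"
```

```text
clock: 2.08
tool_pos: [0.3929, 0.3681, 0.1867]
orientation: [-102.0, 90.0, 60.2]
force: [1.7, 0.1, 0.1]
opening: 0.0603
clock: 2.92
tool_pos: [0.485, 0.2328, 0.1667]
orientation: [-94.3, 90.0, 33.1]
force: [0.4, -0.0, -0.7]
opening: 0.0601
clock: 3.75
tool_pos: [0.4849, 0.233, 0.1666]
orientation: [134.5, 90.0, -119.5]
force: [0.6, 0.6, -0.4]
opening: 0.0502
 t=3.8 at [0.4849 0.233  0.1666] jaw -164.0 q6 -31 open 50.2 F [ 0.6  0.6 -0.4] shift [111.6   0.4  -1. ] twist -0.017 (-1.0deg)
```

```bash
python3 -m pendant '[{"claw":50,"linear":[28,0,0],"twist":-0.017},{"claw":50,"linear":[28,0,0],"twist":0},{"claw":50,"linear":[28,0,0],"twist":0},{"claw":50,"linear":[28,0,0],"twist":0},{"claw":0,"linear":[0,0,0],"twist":0},{"claw":0,"linear":[0,0,0],"twist":0},{"claw":0,"linear":[0,0,0],"twist":0},{"claw":0,"linear":[0,0,0],"twist":0},{"claw":0,"linear":[0,0,0],"twist":0},{"claw":0,"linear":[0,0,0],"twist":0}]'
python3 -m pendant '[{"claw":0,"linear":[0,6,0],"twist":0},{"claw":0,"linear":[0,6,0],"twist":0},{"claw":0,"linear":[0,6,0],"twist":0},{"claw":0,"linear":[0,6,0],"twist":0},{"claw":0,"linear":[0,6,0],"twist":0},{"claw":0,"linear":[0,6,0],"twist":0},{"claw":0,"linear":[0,5,0],"twist":0},{"claw":0,"linear":[0,2,0],"twist":0},{"claw":0,"linear":[0,0,0],"twist":0},{"claw":0,"linear":[0,0,0],"twist":0}]'
python3 -c "
from goto import *
go(.4848,.2319,.055,17)"
```

```text
clock: 4.58
tool_pos: [0.4855, 0.2336, 0.056]
orientation: [-62.4, 89.9, 44.6]
force: [-0.5, 0.6, -0.1]
opening: 0.016
clock: 5.42
tool_pos: [0.4457, 0.2214, 0.0559]
orientation: [-77.9, 89.7, 29.2]
force: [11.0, -2.6, -3.3]
opening: 0.0139
 t=5.4 at [0.4457 0.2214 0.0559] jaw -163.0 q6 -32 open 13.9 F [11.  -2.6 -3.3] shift [  1.  -40.4  -1.4] twist 0.000 (0.0deg)
```

```bash
python3 -m pendant '[{"claw":0,"linear":[0,1,0],"twist":0},{"claw":0,"linear":[0,1,0],"twist":0},{"claw":0,"linear":[0,0,0],"twist":0},{"claw":0,"linear":[0,0,0],"twist":0},{"claw":0,"linear":[0,-1,0],"twist":0},{"claw":0,"linear":[0,-1,0],"twist":0},{"claw":0,"linear":[0,-1,0],"twist":0},{"claw":0,"linear":[0,-1,0],"twist":0},{"claw":0,"linear":[0,0,0],"twist":0},{"claw":0,"linear":[0,0,0],"twist":0}]'
python3 -m pendant '[{"claw":50,"linear":[0,0,0],"twist":0},{"claw":50,"linear":[0,0,0],"twist":0},{"claw":50,"linear":[0,0,0],"twist":0},{"claw":50,"linear":[0,0,0],"twist":0},{"claw":50,"linear":[-30,0,0],"twist":0},{"claw":50,"linear":[-30,0,0],"twist":0},{"claw":50,"linear":[-30,0,0],"twist":0},{"claw":50,"linear":[-30,0,0],"twist":0},{"claw":50,"linear":[0,0,0],"twist":0},{"claw":50,"linear":[0,0,0],"twist":0}]'
python3 -c "
from goto import *
go(.591,-.281,.2,22)
p,d=snapshot('top');C=cloud('top',d);z=C[...,2]
m=np.zeros(z.shape,bool);m[185:250,165:215]=1;m&=(z>.078)&(z<.092);P=C[m]
if len(P): print(len(P),P.mean(0),cv2.minAreaRect(np.float32(P[:,:2]*1000)))
"
```

```text
clock: 6.25
tool_pos: [0.4472, 0.2218, 0.0558]
orientation: [-76.5, 89.8, 30.5]
force: [6.4, -1.9, 0.7]
opening: 0.0136
clock: 7.08
tool_pos: [0.4462, 0.2218, 0.1763]
orientation: [-56.8, 89.8, 50.1]
force: [-0.2, -0.2, 0.2]
opening: 0.05
 t=7.1 at [0.4462 0.2218 0.1763] jaw -163.0 q6 -32 open 50.0 F [-0.2 -0.2  0.2] shift [ -24.9    8.1 -523.1] twist -0.088 (-5.0deg)
31 [0.45095864 0.20744029 0.08413955] ((451.2620849609375, 207.7455291748047), (13.633553504943848, 13.518091201782227), 12.708334922790527)
```

```bash
python3 -m pendant '[{"claw":50,"linear":[0,0.5,-33],"twist":0},{"claw":50,"linear":[0,0.5,-33],"twist":0},{"claw":50,"linear":[0,0.5,-33],"twist":0},{"claw":50,"linear":[0,0.5,-33],"twist":0},{"claw":50,"linear":[0,0.5,-33],"twist":0},{"claw":50,"linear":[0,0.5,-33],"twist":0},{"claw":50,"linear":[0,0.5,-33],"twist":0},{"claw":50,"linear":[0,0.5,-33],"twist":0},{"claw":50,"linear":[0,0.5,-33],"twist":0},{"claw":50,"linear":[0,0.5,-33],"twist":0}]'
python3 -m pendant '[{"claw":50,"linear":[0,0.5,-32],"twist":0},{"claw":50,"linear":[0,0.5,-32],"twist":0},{"claw":50,"linear":[0,0.5,-32],"twist":0},{"claw":50,"linear":[0,0.5,-32],"twist":0},{"claw":50,"linear":[0,0.5,-32],"twist":0},{"claw":50,"linear":[0,0.5,-32],"twist":0},{"claw":50,"linear":[0,0,0],"twist":-0.087},{"claw":50,"linear":[0,0,0],"twist":0},{"claw":50,"linear":[0,0,0],"twist":0},{"claw":50,"linear":[0,0,0],"twist":0}]'
python3 - <<'E'
from goto import *
go(.5905,-.280,.084,21.9)
p,d=snapshot('scene');a=cv2.resize(p[190:320,230:410],None,fx=4,fy=4,interpolation=cv2.INTER_CUBIC)
cv2.imwrite('pics/c3.png',a[:,:,::-1])
E
```

```text
clock: 7.97
tool_pos: [0.5363, -0.0977, 0.1729]
orientation: [75.4, 89.8, -177.6]
force: [1.0, 0.6, 0.4]
opening: 0.0498
clock: 8.8
tool_pos: [0.5897, -0.2798, 0.1736]
orientation: [49.8, 89.9, 161.6]
force: [0.9, -0.1, -1.0]
opening: 0.0497
 t=8.8 at [ 0.5897 -0.2798  0.1736] jaw -158.2 q6 30 open 49.7 F [ 0.9 -0.1 -1. ] shift [89.6 -0.8 -0.6] twist -0.001 (-0.1deg)
```

View pics/c3.png

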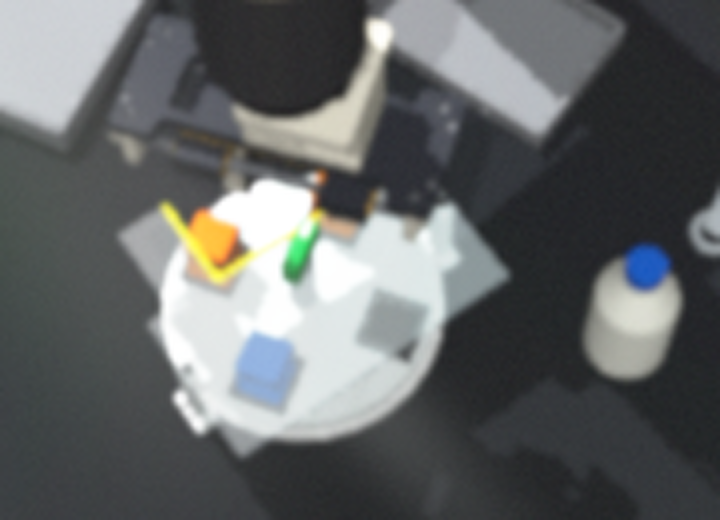

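```bash
python3 -m pendant '[{"claw":50,"linear":[30,-0.4,-0.3],"twist":0},{"claw":50,"linear":[30,-0.4,-0.3],"twist":0},{"claw":50,"linear":[29.5,0,0],"twist":0},{"claw":0,"linear":[0,0,0],"twist":0},{"claw":0,"linear":[0,0,0],"twist":0},{"claw":0,"linear":[0,0,0],"twist":0},{"claw":0,"linear":[0,0,0],"twist":0},{"claw":0,"linear":[0,0,0],"twist":0},{"claw":0,"linear":[0,0,0],"twist":0},{"claw":0,"linear":[0,0,0],"twist":0}]'
python3 -m pendant '[{"claw":0,"linear":[0,0,0],"twist":0},{"claw":0,"linear":[0,0,0],"twist":0.088},{"claw":0,"linear":[0,0,0],"twist":0.088},{"claw":0,"linear":[0,0,0],"twist":0.088},{"claw":0,"linear":[0,0,0],"twist":0.088},{"claw":0,"linear":[0,0,0],"twist":0.088},{"claw":0,"linear":[0,0,0],"twist":0.088},{"claw":0,"linear":[0,0,0],"twist":0.09},{"claw":0,"linear":[0,0,0],"twist":0},{"claw":0,"linear":[0,0,0],"twist":0}]'
python3 -c "
from goto import *
go(.528,-.266,.17,76.5)"
```

```text
clock: 9.68
tool_pos: [0.5913, -0.2814, 0.0868]
orientation: [-156.9, 89.9, -45.0]
force: [-3.3, 0.7, 6.2]
opening: 0.0137
clock: 10.52
tool_pos: [0.5905, -0.2814, 0.0868]
orientation: [169.8, 90.0, -113.7]
force: [-4.9, 0.3, 7.4]
opening: 0.0136
 t=10.5 at [ 0.5905 -0.2814  0.0868] jaw 166.5 q6 -5 open 13.6 F [-4.9  0.3  7.4] shift [-83.2  64.4   0.3] twist 1.571 (90.0deg)
```

```bash
python3 -m pendant '[{"claw":50,"linear":[0,0,0],"twist":0},{"claw":50,"linear":[0,0,0],"twist":0},{"claw":50,"linear":[0,0,0],"twist":0},{"claw":50,"linear":[-30,0,0],"twist":0},{"claw":50,"linear":[-30,0,0],"twist":0},{"claw":42,"linear":[-20,22,0],"twist":0},{"claw":42,"linear":[0,22,0],"twist":0},{"claw":42,"linear":[0,20.5,0],"twist":0},{"claw":42,"linear":[0,0,0],"twist":0.12},{"claw":42,"linear":[0,0,0],"twist":0.12}]'
python3 -m pendant '[{"claw":42,"linear":[0,0,0],"twist":0.121},{"claw":42,"linear":[0,0,0],"twist":0.121},{"claw":42,"linear":[0,0,0],"twist":0.121},{"claw":42,"linear":[0,0,0],"twist":0.121},{"claw":42,"linear":[0,0,0],"twist":0.121},{"claw":42,"linear":[0,0,0],"twist":0.121},{"claw":42,"linear":[0,0,0],"twist":0.121},{"claw":42,"linear":[0,0,0],"twist":0.121},{"claw":42,"linear":[0,0,0],"twist":0.121},{"claw":42,"linear":[0,0,0],"twist":0.121}]'
python3 - <<'E'
from goto import *
go(.5273,-.2662,.044,76.5)
p,d=snapshot('scene');a=cv2.resize(p[190:320,230:410],None,fx=4,fy=4,interpolation=cv2.INTER_CUBIC)
q=proj('scene',[[.5273,-.2662,.068]])[0];b=(q-[230,190])*4+2;cv2.drawMarker(a,tuple(int(i) for i in b),(255,0,255),0,12,1)
cv2.imwrite('pics/c4.png',a[:,:,::-1])
E
```

```text
clock: 11.35
tool_pos: [0.5278, -0.2656, 0.1659]
orientation: [-62.0, 89.9, 0.5]
force: [0.0, -0.6, 0.4]
opening: 0.0417
clock: 12.18
tool_pos: [0.5287, -0.2658, 0.1651]
orientation: [19.7, 90.0, 12.8]
force: [0.1, 0.1, -0.9]
opening: 0.0417
 t=12.2 at [ 0.5287 -0.2658  0.1651] jaw 83.1 q6 -89 open 41.7 F [ 0.1  0.1 -0.9] shift [121.1  -0.6  -1.3] twist 0.116 (6.6deg)
```

View pics/c4.png

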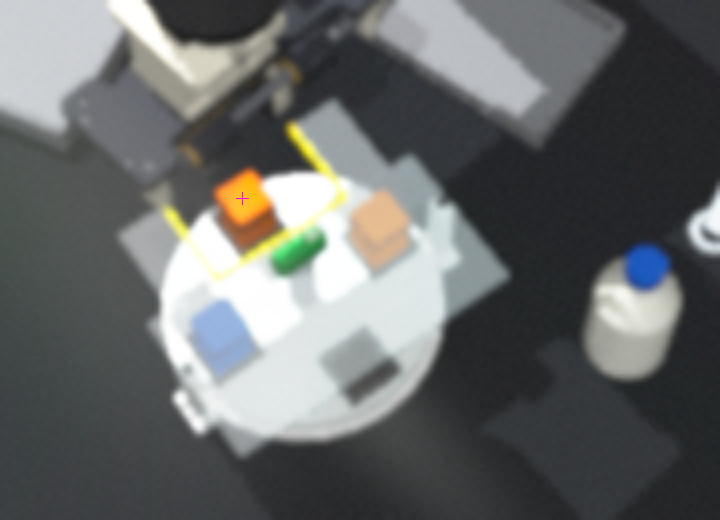

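```bash
python3 -m pendant '[{"claw":42,"linear":[20,-0.6,-1.3],"twist":0.116},{"claw":42,"linear":[30,0,0],"twist":0},{"claw":42,"linear":[30,0,0],"twist":0},{"claw":42,"linear":[20,0,0],"twist":0},{"claw":42,"linear":[20,0,0],"twist":0},{"claw":0,"linear":[0,0,0],"twist":0},{"claw":0,"linear":[0,0,0],"twist":0},{"claw":0,"linear":[0,0,0],"twist":0},{"claw":0,"linear":[0,0,0],"twist":0},{"claw":0,"linear":[0,0,0],"twist":0}]'
python3 -m pendant '[{"claw":0,"linear":[-10,0,0],"twist":0},{"claw":0,"linear":[-20,0,0],"twist":0},{"claw":0,"linear":[-20,0,0],"twist":0},{"claw":0,"linear":[-20,0,0],"twist":0},{"claw":0,"linear":[-20,0,0],"twist":0},{"claw":0,"linear":[-20,0,0],"twist":0},{"claw":0,"linear":[-10,0,0],"twist":0},{"claw":0,"linear":[0,0,0],"twist":0},{"claw":0,"linear":[0,0,0],"twist":0},{"claw":0,"linear":[0,0,0],"twist":0}]'
python3 - <<'E'
from goto import *
th=np.radians(17);b=np.array([.5560,.2542])+.032*np.array([-np.sin(th),np.cos(th)])
print(b,b-.064*np.array([-np.sin(th),np.cos(th)]));go(*b,.16,107)
E
```

```text
clock: 13.07
tool_pos: [0.5281, -0.2665, 0.0465]
orientation: [2.3, 89.9, -10.9]
force: [-0.2, 0.1, 0.1]
opening: 0.0298
clock: 13.9
tool_pos: [0.5265, -0.2661, 0.1642]
orientation: [164.2, 89.9, 151.0]
force: [0.1, -0.2, -0.6]
opening: 0.0297
[0.54664411 0.28480175] [0.56535589 0.22359825]
 t=13.9 at [ 0.5265 -0.2661  0.1642] jaw 76.8 q6 -95 open 29.7 F [ 0.1 -0.2 -0.6] shift [   4.5  540.9 -106.2] twist -0.527 (-30.2deg)
```

```bash
python3 -m pendant '[{"claw":0,"linear":[0,31.8,-6.2],"twist":0},{"claw":0,"linear":[0,31.8,-6.2],"twist":0},{"claw":0,"linear":[0,31.8,-6.2],"twist":0},{"claw":0,"linear":[0,31.8,-6.2],"twist":0},{"claw":0,"linear":[0,31.8,-6.2],"twist":0},{"claw":0,"linear":[0,31.8,-6.2],"twist":0},{"claw":0,"linear":[0,31.8,-6.2],"twist":0},{"claw":0,"linear":[0,31.8,-6.2],"twist":0},{"claw":0,"linear":[0,31.8,-6.2],"twist":0},{"claw":0,"linear":[0,31.8,-6.2],"twist":0}]'
python3 -m pendant '[{"claw":0,"linear":[0,31.8,-6.2],"twist":0},{"claw":0,"linear":[0,31.8,-6.2],"twist":0},{"claw":0,"linear":[0,31.8,-6.2],"twist":0},{"claw":0,"linear":[0,31.8,-6.2],"twist":0},{"claw":0,"linear":[0,31.8,-6.2],"twist":0},{"claw":0,"linear":[0,31.8,-6.2],"twist":0},{"claw":0,"linear":[0,31.8,-6.2],"twist":0},{"claw":0,"linear":[0,0,0],"twist":-0.105},{"claw":0,"linear":[0,0,0],"twist":-0.105},{"claw":0,"linear":[0,0,0],"twist":-0.105}]'
python3 -m pendant '[{"claw":0,"linear":[0,0,0],"twist":-0.105},{"claw":0,"linear":[0,0,0],"twist":-0.107},{"claw":0,"linear":[0,0,0],"twist":0},{"claw":0,"linear":[0,0,0],"twist":0},{"claw":0,"linear":[0,0,0],"twist":0},{"claw":0,"linear":[0,0,0],"twist":0},{"claw":0,"linear":[0,0,0],"twist":0},{"claw":0,"linear":[0,0,0],"twist":0},{"claw":0,"linear":[0,0,0],"twist":0},{"claw":0,"linear":[0,0,0],"twist":0}]'
python3 - <<'E'
from goto import *
go(.5466,.2848,.047,107)
p,d=snapshot('scene');a=cv2.resize(p[70:200,320:480],None,fx=4,fy=4,interpolation=cv2.INTER_CUBIC)
cv2.imwrite('pics/c5.png',a[:,:,::-1])
E
```

```text
clock: 14.73
tool_pos: [0.5384, 0.0588, 0.1637]
orientation: [-145.8, 89.9, -159.0]
force: [0.3, -0.2, -1.3]
opening: 0.0295
clock: 15.57
tool_pos: [0.547, 0.2844, 0.1629]
orientation: [-144.7, 89.8, -139.5]
force: [0.4, -0.0, -1.4]
opening: 0.0296
clock: 16.4
tool_pos: [0.5479, 0.2841, 0.1651]
orientation: [29.7, 90.0, 46.6]
force: [-0.4, -1.0, -0.2]
opening: 0.03
 t=16.4 at [0.5479 0.2841 0.1651] jaw 107.0 q6 -119 open 30.0 F [-0.4 -1.  -0.2] shift [118.1   1.   -1.1] twist -0.000 (-0.0deg)
```

View pics/c5.png

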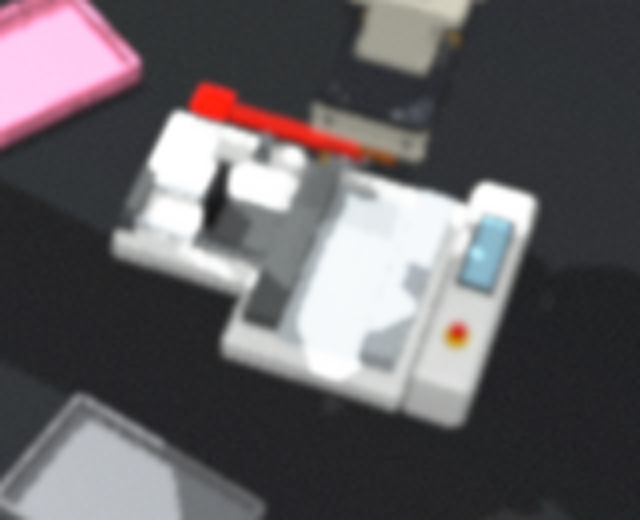

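```bash
python3 - <<'E'
from goto import *
for n in('scene','top'):
    print(n,proj(n,[[.5479,.2841,.165],[.5479,.2841,.02],[.556,.254,.02]]).round())
p,d=snapshot('scene');C=cloud('scene',d)
q=proj('scene',[[.5479,.2841,.165]])[0].astype(int);print(C[q[1],q[0]],p[q[1],q[0]])
q=proj('scene',[[.556,.254,.02]])[0].astype(int);print(C[q[1],q[0]])
p,d=snapshot('top');a=np.hstack([cv2.resize(p[120:280,110:250],None,fx=3.6,fy=3.6,interpolation=2)])
cv2.imwrite('pics/c6.png',a[:,:,::-1])
E
```

```text
scene [[416. 100.]
 [408. 131.]
 [405. 138.]]
top [[157. 174.]
 [174. 188.]
 [185. 184.]]
[0.5848699  0.19696707 0.26579052] [79 78 75]
[0.55424389 0.2551996  0.02252347]
```

View pics/c6.png

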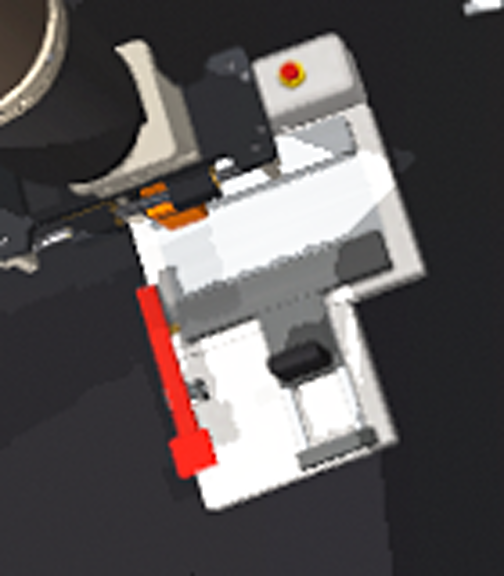

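```bash
python3 -m pendant '[{"claw":0,"linear":[30,1,-1.1],"twist":0},{"claw":0,"linear":[30,0,0],"twist":0},{"claw":0,"linear":[30,0,0],"twist":0},{"claw":0,"linear":[15,0,0],"twist":0},{"claw":0,"linear":[8,0,0],"twist":0},{"claw":0,"linear":[4,0,0],"twist":0},{"claw":0,"linear":[1,0,0],"twist":0},{"claw":0,"linear":[0,0,0],"twist":0},{"claw":0,"linear":[0,0,0],"twist":0},{"claw":0,"linear":[0,0,0],"twist":0}]'
python3 -c "
from goto import *
go(.5466,.2848,.0465,107)"
```

```text
clock: 17.38
tool_pos: [0.5471, 0.2853, 0.0483]
orientation: [25.3, 89.9, 42.3]
force: [-0.2, -0.6, -0.2]
opening: 0.0301
 t=17.4 at [0.5471 0.2853 0.0483] jaw 107.0 q6 -119 open 30.1 F [-0.2 -0.6 -0.2] shift [ 1.8 -0.3 -0.6] twist 0.000 (0.0deg)
```

```bash
python3 -m pendant '[{"claw":0,"linear":[1.3,0,0],"twist":0},{"claw":0,"linear":[0,0,0],"twist":0},{"claw":42,"linear":[0,0,0],"twist":0},{"claw":42,"linear":[0,0,0],"twist":0},{"claw":42,"linear":[0,0,0],"twist":0},{"claw":42,"linear":[-10,0,0],"twist":0},{"claw":42,"linear":[-30,0,0],"twist":0},{"claw":42,"linear":[-30,0,0],"twist":0},{"claw":42,"linear":[-30,0,0],"twist":0},{"claw":42,"linear":[-25,0,0],"twist":0}]'
python3 -m pendant '[{"claw":50,"linear":[0,0,0],"twist":-0.115},{"claw":50,"linear":[0,0,0],"twist":-0.115},{"claw":50,"linear":[0,0,0],"twist":-0.115},{"claw":50,"linear":[0,0,0],"twist":-0.115},{"claw":50,"linear":[0,0,0],"twist":-0.115},{"claw":50,"linear":[0,0,0],"twist":-0.115},{"claw":50,"linear":[0,0,0],"twist":-0.115},{"claw":50,"linear":[0,0,0],"twist":-0.115},{"claw":50,"linear":[0,0,0],"twist":-0.118},{"claw":50,"linear":[0,0,0],"twist":0}]'
python3 -c "
from goto import *
go(.5905,-.2812,.088,166.5)"
```

```text
clock: 18.22
tool_pos: [0.5469, 0.2849, 0.174]
orientation: [13.2, 89.9, 30.3]
force: [0.4, 0.2, -0.0]
opening: 0.0419
clock: 19.05
tool_pos: [0.5466, 0.2848, 0.1716]
orientation: [-45.8, 90.0, 31.0]
force: [-0.4, 0.3, 0.2]
opening: 0.05
 t=19.1 at [0.5466 0.2848 0.1716] jaw 166.8 q6 -59 open 50.0 F [-0.4  0.3  0.2] shift [  83.5 -171.9 -541. ] twist 0.005 (0.3deg)
```

18 rows of [0,-9.55,-30].

```bash
python3 -m pendant '[{"claw":50,"linear":[0,-9.55,-30],"twist":0},{"claw":50,"linear":[0,-9.55,-30],"twist":0},{"claw":50,"linear":[0,-9.55,-30],"twist":0},{"claw":50,"linear":[0,-9.55,-30],"twist":0},{"claw":50,"linear":[0,-9.55,-30],"twist":0},{"claw":50,"linear":[0,-9.55,-30],"twist":0},{"claw":50,"linear":[0,-9.55,-30],"twist":0},{"claw":50,"linear":[0,-9.55,-30],"twist":0},{"claw":50,"linear":[0,-9.55,-30],"twist":0},{"claw":50,"linear":[0,-9.55,-30],"twist":0}]'
python3 -m pendant '[{"claw":50,"linear":[0,-9.55,-30],"twist":0},{"claw":50,"linear":[0,-9.55,-30],"twist":0},{"claw":50,"linear":[0,-9.55,-30],"twist":0},{"claw":50,"linear":[0,-9.55,-30],"twist":0},{"claw":50,"linear":[0,-9.55,-30],"twist":0},{"claw":50,"linear":[0,-9.55,-30],"twist":0},{"claw":50,"linear":[0,-9.55,-30],"twist":0},{"claw":50,"linear":[0,-9.55,-31],"twist":0},{"claw":50,"linear":[0,0,0],"twist":0},{"claw":50,"linear":[0,0,0],"twist":0}]'
python3 - <<'E'
from goto import *
go(.5905,-.2812,.088,166.5)
p,d=snapshot('top');a=np.hstack([cv2.resize(p[120:280,120:220],None,fx=4,fy=3.5,interpolation=2),cv2.resize(p[100:210,330:430],None,fx=4,fy=5.1,interpolation=2)[:560]])
cv2.imwrite('pics/c7.png',a[:,:,::-1])
C=cloud('top',d);z=C[...,2];hsv=cv2.cvtColor(p,cv2.COLOR_RGB2HSV);H,S=hsv[...,0].astype(int),hsv[...,1]
m=np.zeros(z.shape,bool);m[120:270,130:235]=1;m&=(H>3)&(H<20)&(S>120)&(z>.062)&(z<.074);P=C[m]
print(len(P),P.mean(0) if len(P) else 0,cv2.minAreaRect(np.float32(P[:,:2]*1000)) if len(P) else 0)
E
```

```text
clock: 19.88
tool_pos: [0.5692, -0.0308, 0.1716]
orientation: [-65.4, 90.0, 10.8]
force: [-0.7, -1.2, -0.1]
opening: 0.0498
clock: 20.72
tool_pos: [0.5867, -0.2833, 0.1707]
orientation: [105.9, 90.0, -178.0]
force: [-0.9, -0.1, 0.5]
opening: 0.0502
 t=20.7 at [ 0.5867 -0.2833  0.1707] jaw 166.1 q6 -5 open 50.2 F [-0.9 -0.1  0.5] shift [82.7 -3.2  3. ] twist -0.007 (-0.4deg)
34 [0.58061741 0.26132595 0.06632967] ((599.0956420898438, 251.57586669921875), (35.11985397338867, 160.4374542236328), 62.831016540527344)
```

View pics/c7.png

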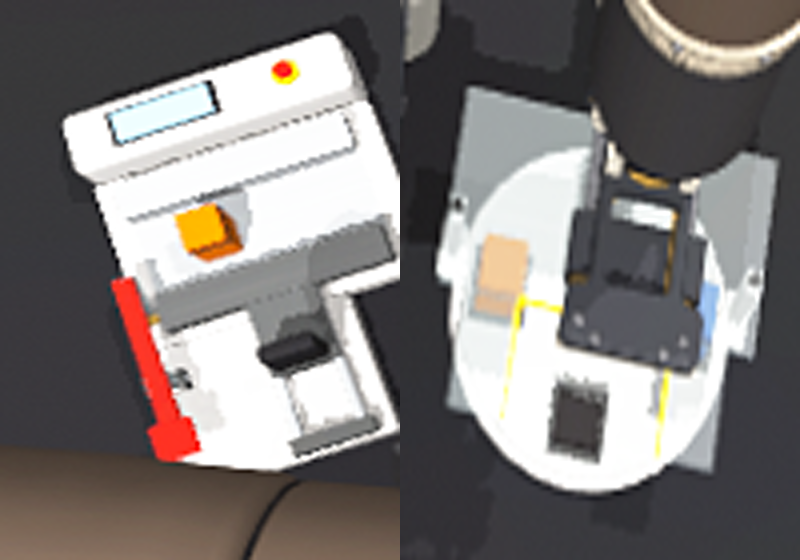

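```bash
python3 -m pendant '[{"claw":50,"linear":[20,-3.2,3],"twist":-0.007},{"claw":50,"linear":[30,0,0],"twist":0},{"claw":50,"linear":[20,0,0],"twist":0},{"claw":50,"linear":[11.5,0,0],"twist":0},{"claw":0,"linear":[0,0,0],"twist":0},{"claw":0,"linear":[0,0,0],"twist":0},{"claw":0,"linear":[0,0,0],"twist":0},{"claw":0,"linear":[0,0,0],"twist":0},{"claw":0,"linear":[0,0,0],"twist":0},{"claw":0,"linear":[0,0,0],"twist":0}]'
python3 -m pendant '[{"claw":0,"linear":[0,0,0],"twist":0},{"claw":0,"linear":[0,0,0],"twist":-0.088},{"claw":0,"linear":[0,0,0],"twist":-0.088},{"claw":0,"linear":[0,0,0],"twist":-0.088},{"claw":0,"linear":[0,0,0],"twist":-0.088},{"claw":0,"linear":[0,0,0],"twist":-0.088},{"claw":0,"linear":[0,0,0],"twist":-0.088},{"claw":0,"linear":[0,0,0],"twist":-0.088},{"claw":0,"linear":[0,0,0],"twist":-0.088},{"claw":0,"linear":[0,0,0],"twist":-0.088}]'
python3 -m pendant '[{"claw":0,"linear":[0,0,0],"twist":-0.088},{"claw":0,"linear":[0,0,0],"twist":-0.088},{"claw":0,"linear":[0,0,0],"twist":-0.088},{"claw":0,"linear":[0,0,0],"twist":-0.088},{"claw":0,"linear":[0,0,0],"twist":-0.088},{"claw":0,"linear":[0,0,0],"twist":-0.088},{"claw":0,"linear":[0,0,0],"twist":-0.088},{"claw":0,"linear":[0,0,0],"twist":-0.088},{"claw":0,"linear":[0,0,0],"twist":-0.07},{"claw":0,"linear":[0,0,0],"twist":0}]'
python3 -c "
from goto import *
go(.5273,-.2662,.17,76.5)"
```

```text
clock: 21.6
tool_pos: [0.5915, -0.2794, 0.0904]
orientation: [-88.0, 89.9, -11.1]
force: [0.0, -0.1, 0.2]
opening: 0.0154
clock: 22.43
tool_pos: [0.5904, -0.2794, 0.0902]
orientation: [75.9, 90.0, -161.6]
force: [-5.0, 1.4, 7.8]
opening: 0.0136
clock: 23.27
tool_pos: [0.59, -0.28, 0.0902]
orientation: [42.8, 89.9, -150.3]
force: [-5.5, -0.8, 7.2]
opening: 0.0139
 t=23.3 at [ 0.59   -0.28    0.0902] jaw -103.1 q6 85 open 13.9 F [-5.5 -0.8  7.2] shift [-79.7   0.9  64.3] twist 0.006 (0.4deg)
```

```bash
python3 -m pendant '[{"claw":42,"linear":[0,0,0],"twist":0},{"claw":42,"linear":[0,0,0],"twist":0},{"claw":42,"linear":[0,0,0],"twist":0},{"claw":42,"linear":[-25,0,0],"twist":0},{"claw":42,"linear":[-25,0,0],"twist":0},{"claw":42,"linear":[-20,0,0],"twist":0},{"claw":42,"linear":[0,0,25],"twist":0},{"claw":42,"linear":[0,0,25],"twist":0},{"claw":42,"linear":[0,0,14],"twist":0},{"claw":42,"linear":[0,0,0],"twist":0}]'
python3 - <<'E'
from goto import *
go(.527,-.2655,.0465,76.9)
p,d=snapshot('scene');a=cv2.resize(p[190:320,230:410],None,fx=4,fy=4,interpolation=cv2.INTER_CUBIC)
q=proj('scene',[[.527,-.2655,.068]])[0];b=(q-[230,190])*4+2;cv2.drawMarker(a,tuple(int(i) for i in b),(255,0,255),0,12,1)
cv2.imwrite('pics/c8.png',a[:,:,::-1])
E
```

```text
clock: 24.1
tool_pos: [0.5264, -0.2638, 0.1597]
orientation: [-79.1, 90.0, 87.5]
force: [-0.2, 0.3, 0.3]
opening: 0.0421
 t=24.1 at [ 0.5264 -0.2638  0.1597] jaw -103.4 q6 84 open 42.1 F [-0.2  0.3  0.3] shift [113.2   1.6  -1. ] twist -0.006 (-0.3deg)
```

View pics/c8.png

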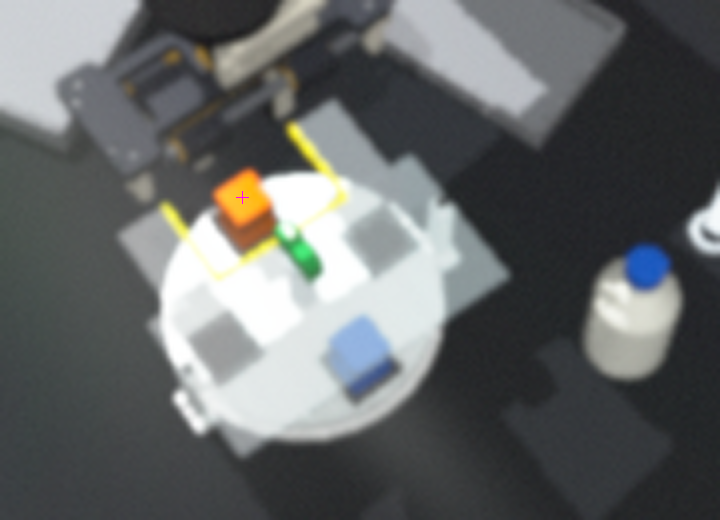

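```bash
python3 -m pendant '[{"claw":42,"linear":[20,1.6,-1],"twist":0},{"claw":42,"linear":[30,0,0],"twist":0},{"claw":42,"linear":[30,0,0],"twist":0},{"claw":42,"linear":[20,0,0],"twist":0},{"claw":42,"linear":[13,0,0],"twist":0},{"claw":0,"linear":[0,0,0],"twist":0},{"claw":0,"linear":[0,0,0],"twist":0},{"claw":0,"linear":[0,0,0],"twist":0},{"claw":0,"linear":[0,0,0],"twist":0},{"claw":0,"linear":[0,0,0],"twist":0}]'
python3 -m pendant '[{"claw":0,"linear":[-10,0,0],"twist":0},{"claw":0,"linear":[-20,0,0],"twist":0},{"claw":0,"linear":[-20,0,0],"twist":0},{"claw":0,"linear":[-20,0,0],"twist":0},{"claw":0,"linear":[-20,0,0],"twist":0},{"claw":0,"linear":[-20,0,0],"twist":0},{"claw":0,"linear":[-10,0,0],"twist":0},{"claw":0,"linear":[0,0,0],"twist":0},{"claw":0,"linear":[0,0,0],"twist":0},{"claw":0,"linear":[0,0,0],"twist":0}]'
python3 -c "
from goto import *
go(.5654,.2236,.165,107)"
```

```text
clock: 24.98
tool_pos: [0.5302, -0.2664, 0.0474]
orientation: [-176.4, 89.9, -9.8]
force: [-1.1, 0.0, -0.9]
opening: 0.0296
clock: 25.82
tool_pos: [0.5286, -0.266, 0.1654]
orientation: [-13.4, 89.9, 153.2]
force: [-0.3, -0.8, -0.6]
opening: 0.0301
 t=25.8 at [ 0.5286 -0.266   0.1654] jaw -103.4 q6 84 open 30.1 F [-0.3 -0.8 -0.6] shift [   0.7 -484.8   77.8] twist -0.531 (-30.4deg)
```

```bash
python3 -m pendant '[{"claw":0,"linear":[0,-32.3,5.2],"twist":0},{"claw":0,"linear":[0,-32.3,5.2],"twist":0},{"claw":0,"linear":[0,-32.3,5.2],"twist":0},{"claw":0,"linear":[0,-32.3,5.2],"twist":0},{"claw":0,"linear":[0,-32.3,5.2],"twist":0},{"claw":0,"linear":[0,-32.3,5.2],"twist":0},{"claw":0,"linear":[0,-32.3,5.2],"twist":0},{"claw":0,"linear":[0,-32.3,5.2],"twist":0},{"claw":0,"linear":[0,-32.3,5.2],"twist":0},{"claw":0,"linear":[0,-32.3,5.2],"twist":0}]'
python3 -m pendant '[{"claw":0,"linear":[0,-32.3,5.2],"twist":0},{"claw":0,"linear":[0,-32.3,5.2],"twist":0},{"claw":0,"linear":[0,-32.3,5.2],"twist":0},{"claw":0,"linear":[0,-32.3,5.2],"twist":0},{"claw":0,"linear":[0,-32.3,5.2],"twist":0},{"claw":0,"linear":[0,0,0],"twist":-0.106},{"claw":0,"linear":[0,0,0],"twist":-0.106},{"claw":0,"linear":[0,0,0],"twist":-0.106},{"claw":0,"linear":[0,0,0],"twist":-0.106},{"claw":0,"linear":[0,0,0],"twist":-0.106}]'
python3 -c "
from goto import *
go(.5654,.2236,.0475,107)"
```

```text
clock: 26.65
tool_pos: [0.5527, 0.0614, 0.1649]
orientation: [34.2, 89.9, -159.2]
force: [0.1, -0.3, -0.6]
opening: 0.0298
clock: 27.48
tool_pos: [0.5649, 0.2228, 0.1644]
orientation: [17.5, 89.8, -145.2]
force: [-0.4, -0.1, -1.1]
opening: 0.0296
 t=27.5 at [0.5649 0.2228 0.1644] jaw -72.7 q6 67 open 29.6 F [-0.4 -0.1 -1.1] shift [116.9  -0.7  -1. ] twist 0.005 (0.3deg)
```

```bash
python3 -m pendant '[{"claw":0,"linear":[30,-0.7,-3],"twist":0.005},{"claw":0,"linear":[30,0,0],"twist":0},{"claw":0,"linear":[30,0,0],"twist":0},{"claw":0,"linear":[15,0,0],"twist":0},{"claw":0,"linear":[7,0,0],"twist":0},{"claw":0,"linear":[4,0,0],"twist":0},{"claw":0,"linear":[1,0,0],"twist":0},{"claw":0,"linear":[0,0,0],"twist":0},{"claw":0,"linear":[0,0,0],"twist":0},{"claw":0,"linear":[0,0,0],"twist":0}]'
python3 -c "
from goto import *
go(.5654,.2236,.0475,107)"
```

```text
clock: 28.32
tool_pos: [0.569, 0.2251, 0.0505]
orientation: [-159.9, 89.9, 36.8]
force: [-0.1, -0.0, -1.0]
opening: 0.0296
 t=28.3 at [0.569  0.2251 0.0505] jaw -73.3 q6 67 open 29.6 F [-0.1 -0.  -1. ] shift [2.9 0.4 3.8] twist -0.005 (-0.3deg)
```

```bash
python3 -m pendant '[{"claw":0,"linear":[2.5,0,0],"twist":0},{"claw":0,"linear":[0,0,0],"twist":0},{"claw":42,"linear":[0,0,0],"twist":0},{"claw":42,"linear":[0,0,0],"twist":0},{"claw":42,"linear":[0,0,0],"twist":0},{"claw":42,"linear":[-10,0,0],"twist":0},{"claw":42,"linear":[-30,0,0],"twist":0},{"claw":42,"linear":[-30,0,0],"twist":0},{"claw":42,"linear":[-30,0,0],"twist":0},{"claw":42,"linear":[-25,0,0],"twist":0}]'
python3 -m pendant '[{"claw":0,"linear":[0,0,0],"twist":0.121},{"claw":0,"linear":[0,0,0],"twist":0.121},{"claw":0,"linear":[0,0,0],"twist":0.121},{"claw":0,"linear":[0,0,0],"twist":0.121},{"claw":0,"linear":[0,0,0],"twist":0.121},{"claw":0,"linear":[0,0,0],"twist":0.121},{"claw":0,"linear":[0,0,0],"twist":0.121},{"claw":0,"linear":[0,0,0],"twist":0.121},{"claw":0,"linear":[0,0,0],"twist":0.121},{"claw":0,"linear":[0,0,0],"twist":0.121}]'
python3 -m pendant '[{"claw":0,"linear":[0,0,0],"twist":0.121},{"claw":0,"linear":[0,0,0],"twist":0.121},{"claw":0,"linear":[0,0,0],"twist":0.121},{"claw":0,"linear":[0,0,0],"twist":0},{"claw":0,"linear":[0,0,0],"twist":0},{"claw":0,"linear":[0,0,0],"twist":0},{"claw":0,"linear":[0,0,0],"twist":0},{"claw":0,"linear":[0,0,0],"twist":0},{"claw":0,"linear":[0,0,0],"twist":0},{"claw":0,"linear":[0,0,0],"twist":0}]'
python3 -c "
from goto import *
go(.383,.301,.060,17)"
```

```text
clock: 29.15
tool_pos: [0.5688, 0.2248, 0.175]
orientation: [-170.7, 89.9, 26.0]
force: [0.5, 0.1, 0.8]
opening: 0.042
clock: 29.98
tool_pos: [0.5684, 0.2247, 0.1727]
orientation: [-96.7, 90.0, 30.3]
force: [0.2, 0.1, -0.3]
opening: 0.0007
clock: 30.82
tool_pos: [0.5684, 0.2247, 0.1718]
orientation: [88.7, 90.0, -164.7]
force: [0.9, -0.1, 0.5]
opening: 0.0009
 t=30.8 at [0.5684 0.2247 0.1718] jaw -163.4 q6 -23 open 0.9 F [ 0.9 -0.1  0.5] shift [111.8 155.8 126.1] twist -0.007 (-0.4deg)
```

Move above the pad and look.

```bash
python3 -m pendant '[{"claw":0,"linear":[0,22.3,18],"twist":0},{"claw":0,"linear":[0,22.3,18],"twist":0},{"claw":0,"linear":[0,22.3,18],"twist":0},{"claw":0,"linear":[0,22.3,18],"twist":0},{"claw":0,"linear":[0,22.3,18],"twist":0},{"claw":0,"linear":[0,22.3,18],"twist":0},{"claw":0,"linear":[0,22,18],"twist":0},{"claw":0,"linear":[0,0,0],"twist":0},{"claw":0,"linear":[0,0,0],"twist":0},{"claw":0,"linear":[0,0,0],"twist":0}]'
python3 - <<'E'
from goto import *
go(.383,.301,.060,17)
p,d=snapshot('top');a=cv2.resize(p[120:280,110:250],None,fx=3.6,fy=3.6,interpolation=2)
p,d=snapshot('scene');b=cv2.resize(p[70:180,340:450],None,fx=5.2,fy=5.2,interpolation=2)
a=np.hstack([a,b[:576]]);a=cv2.resize(a,None,fx=.74,fy=.74,interpolation=3)
cv2.imwrite('pics/c9.png',a[:,:,::-1])
C=cloud('scene',d);z=C[...,2];hsv=cv2.cvtColor(p,cv2.COLOR_RGB2HSV);H,S=hsv[...,0].astype(int),hsv[...,1]
m=np.zeros(z.shape,bool);m[80:140,350:430]=1;m&=((H<3)|(H>172))&(S>150)&(z>.045)&(z<.068);P=C[m]
th=np.radians(17);ex=np.array([np.cos(th),np.sin(th)]);ey=np.array([-ex[1],ex[0]]);Q=(P[:,:2]-[.556,.2542]);Q=np.c_[Q@ex,Q@ey,P[:,2]]
for x in np.arange(-.175,-.06,.01):
    s=Q[abs(Q[:,0]-x)<.005]
    if len(s): print(round(x,3),len(s),s.min(0)[1],s.max(0)[1],np.median(s[:,2]))
E
```

```text
clock: 31.65
tool_pos: [0.3833, 0.3013, 0.172]
orientation: [-60.7, 90.0, 45.9]
force: [-0.2, 0.3, -0.9]
opening: 0.0005
 t=31.6 at [0.3833 0.3013 0.172 ] jaw -163.4 q6 -45 open 0.5 F [-0.2  0.3 -0.9] shift [112.    0.4  -0.3] twist -0.006 (-0.4deg)Traceback (most recent call last):
  File "<stdin>", line 5, in <module>
    return _nx.concatenate(arrs, 1, dtype=dtype, casting=casting)
           ~~~~~~~~~~~~~~~^^^^^^^^^^^^^^^^^^^^^^^^^^^^^^^^^^^^^^^
ValueError: all the input array dimensions except for the concatenation axis must match exactly, but along dimension 0, the array at index 0 has size 576 and the array at index 1 has size 572
```

```bash
python3 - <<'E'
from goto import *
p,d=snapshot('top');a=cv2.resize(p[120:280,110:250],(400,450),interpolation=2)
p,d=snapshot('scene');b=cv2.resize(p[70:180,340:438],(400,450),interpolation=2)
cv2.imwrite('pics/c9.png',np.hstack([a,b])[:,:,::-1])
C=cloud('scene',d);z=C[...,2];hsv=cv2.cvtColor(p,cv2.COLOR_RGB2HSV);H,S=hsv[...,0].astype(int),hsv[...,1]
m=np.zeros(z.shape,bool);m[80:140,350:430]=1;m&=((H<3)|(H>172))&(S>150)&(z>.045)&(z<.068);P=C[m]
th=np.radians(17);ex=np.array([np.cos(th),np.sin(th)]);ey=np.array([-ex[1],ex[0]]);Q=(P[:,:2]-[.556,.2542]);Q=np.c_[Q@ex,Q@ey,P[:,2]]
for x in np.arange(-.175,-.06,.01):
    s=Q[abs(Q[:,0]-x)<.005]
    if len(s): print(round(x,3),len(s),s.min(0)[1],s.max(0)[1],np.median(s[:,2]))
E
```

```text
-0.165 4 0.08534613358535047 0.11031747688518508 0.06158961086144235
-0.155 17 0.08014044748301433 0.1118104188334445 0.06325680538902004
-0.145 15 0.08443542741545065 0.1148421874612478 0.06036223475285565
-0.135 21 0.08169517470110513 0.11411257145651423 0.0613422574113483
-0.125 14 0.08895700567903365 0.10501465926857236 0.05808880930918944
-0.115 15 0.08558664189384618 0.10558935775569545 0.05860391354007003
-0.105 11 0.087453567537795 0.10875020807158912 0.055397925645789284
-0.095 14 0.0891710515292748 0.10826091472482278 0.05686400693201557
-0.085 15 0.09002789556413625 0.10687684712928645 0.05783707621585672
-0.075 14 0.08866224737535033 0.10393039665646416 0.05768269408525452
-0.065 14 0.08847646465920295 0.10683183203171298 0.058332808076905766
```

View pics/c9.png

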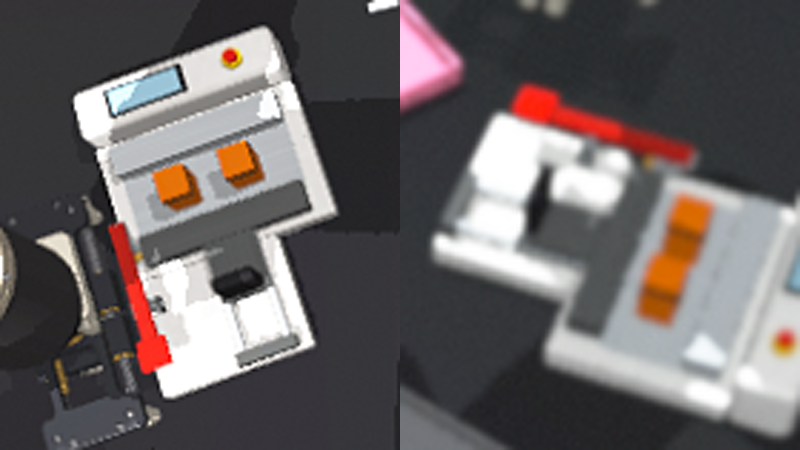

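```bash
python3 -m pendant '[{"claw":0,"linear":[30,0,0],"twist":0},{"claw":0,"linear":[30,0,0],"twist":0},{"claw":0,"linear":[30,0,0],"twist":0},{"claw":0,"linear":[15,0,0],"twist":0},{"claw":0,"linear":[7,0,0],"twist":0},{"claw":0,"linear":[4,0,0],"twist":0},{"claw":0,"linear":[3,0,0],"twist":0},{"claw":0,"linear":[3,0,0],"twist":0},{"claw":0,"linear":[0,0,0],"twist":0},{"claw":0,"linear":[0,0,0],"twist":0}]'
python3 - <<'E'
from goto import *
go(.383,.301,.060,17)
p,d=snapshot('scene');C=cloud('scene',d);np.save('d1.npy',d)
m=(C[...,2]>.079)&(C[...,2]<.09)&(abs(C[...,0]-.465)<.05)&(abs(C[...,1]-.226)<.035);print('handle',m.sum(),C[m].mean(0))
E
```

```text
clock: 32.68
tool_pos: [0.3828, 0.3003, 0.0501]
orientation: [121.5, 89.9, -131.9]
force: [-4.3, -3.1, 4.8]
opening: 0.0004
 t=32.7 at [0.3828 0.3003 0.0501] jaw -163.5 q6 -45 open 0.4 F [-4.3 -3.1  4.8] shift [-9.9 -0.3  0.6] twist -0.008 (-0.5deg)
handle 47 [0.48284319 0.23335013 0.08438048]
```

```bash
python3 -m pendant '[{"claw":0,"linear":[-5,0,0],"twist":0},{"claw":0,"linear":[-30,0,0],"twist":0},{"claw":0,"linear":[-30,0,0],"twist":0},{"claw":0,"linear":[-30,0,0],"twist":0},{"claw":42,"linear":[-25,0,0],"twist":0},{"claw":42,"linear":[0,0,0],"twist":-0.121},{"claw":42,"linear":[0,0,0],"twist":-0.121},{"claw":42,"linear":[0,0,0],"twist":-0.121},{"claw":42,"linear":[0,0,0],"twist":-0.121},{"claw":42,"linear":[0,0,0],"twist":-0.121}]'
python3 - <<'E'
from goto import *
p,d=snapshot('top');a=cv2.resize(p[120:280,110:250],(400,450),interpolation=2)
b=cv2.resize(p[120:230,230:328],(400,450),interpolation=2)
cv2.imwrite('pics/c10.png',np.hstack([a,b])[:,:,::-1])
def blobs(n,p,d):
    C=cloud(n,d);z=C[...,2];hsv=cv2.cvtColor(p,cv2.COLOR_RGB2HSV);H,S,V=[hsv[...,i].astype(int) for i in range(3)]
    m=(H>5)&(H<20)&(S>120)&(z>.063)&(z<.073)&(abs(C[...,1]-.26)<.09)&(abs(C[...,0]-.57)<.08)
    k,l,s,c=cv2.connectedComponentsWithStats(m.astype(np.uint8))
    for i in range(1,k):
        if s[i,4]>12: P=C[l==i];print(n,s[i,4],P.mean(0).round(4),cv2.minAreaRect(np.float32(P[:,:2]*1000)))
blobs('top',p,d)
q,e=snapshot('scene');blobs('scene',q,e)
# tray
C=cloud('top',d);hsv=cv2.cvtColor(p,cv2.COLOR_RGB2HSV);S,V=hsv[...,1].astype(int),hsv[...,2].astype(int);z=C[...,2]
m=(S<60)&(V>60)&(z<.03)&(z>.002)&(abs(C[...,0]-.557)<.13)&(abs(C[...,1]+.025)<.1);k,l,s,c=cv2.connectedComponentsWithStats(m.astype(np.uint8));i=1+s[1:,4].argmax()
P=C[l==i];print('tray',s[i,4],cv2.minAreaRect(np.float32(P[:,:2]*1000)))
go(.5826,.2289,.165,107)
E
```

```text
clock: 33.57
tool_pos: [0.3838, 0.3016, 0.1711]
orientation: [-87.5, 89.8, 54.1]
force: [0.2, 0.5, -0.2]
opening: 0.0343
top 117 [0.5824 0.2278 0.0681] ((583.1694946289062, 228.1135711669922), (30.511770248413086, 29.193111419677734), 17.342065811157227)
top 123 [0.5632 0.288  0.068 ] ((563.2310791015625, 288.52996826171875), (28.996801376342773, 31.552587509155273), 17.798683166503906)
scene 64 [0.5662 0.2872 0.069 ] ((566.7615966796875, 288.78265380859375), (28.41522216796875, 29.229934692382812), 15.468819618225098)
scene 75 [0.5867 0.2282 0.0687] ((585.943115234375, 229.53245544433594), (29.27820587158203, 34.32556915283203), 10.399810791015625)
tray 2262 ((531.7493286132812, -14.646553039550781), (178.9315185546875, 119.53031921386719), 3.5507519245147705)
 t=33.7 at [0.3837 0.3016 0.1709] jaw -128.7 q6 -10 open 40.1 F [-0.6  0.7 -0.5] shift [   6.   -67.5 -200.7] twist -0.971 (-55.7deg)
```

View pics/c10.png

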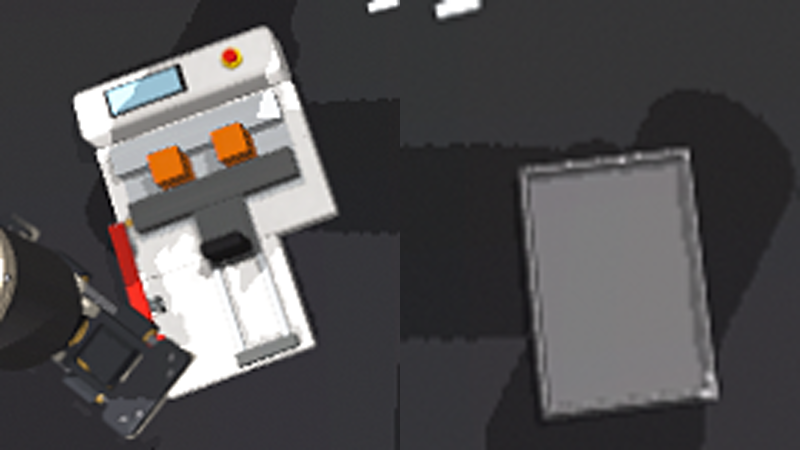

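```bash
python3 -m pendant '[{"claw":42,"linear":[0,-9.6,-28.7],"twist":0},{"claw":42,"linear":[0,-9.6,-28.7],"twist":0},{"claw":42,"linear":[0,-9.6,-28.7],"twist":0},{"claw":42,"linear":[0,-9.6,-28.7],"twist":0},{"claw":42,"linear":[0,-9.6,-28.7],"twist":0},{"claw":42,"linear":[0,-9.6,-28.7],"twist":0},{"claw":42,"linear":[0,-9.6,-28.7],"twist":0},{"claw":42,"linear":[0,0,0],"twist":-0.108},{"claw":42,"linear":[0,0,0],"twist":-0.108},{"claw":42,"linear":[0,0,0],"twist":-0.108}]'
python3 -m pendant '[{"claw":42,"linear":[0,0,0],"twist":-0.108},{"claw":42,"linear":[0,0,0],"twist":-0.108},{"claw":42,"linear":[0,0,0],"twist":-0.108},{"claw":42,"linear":[0,0,0],"twist":-0.108},{"claw":42,"linear":[0,0,0],"twist":-0.108},{"claw":42,"linear":[0,0,0],"twist":-0.108},{"claw":42,"linear":[0,0,0],"twist":0},{"claw":42,"linear":[0,0,0],"twist":0},{"claw":42,"linear":[0,0,0],"twist":0},{"claw":42,"linear":[0,0,0],"twist":0}]'
python3 -c "
from goto import *
go(.583,.2285,.0475,107)"
```

```text
clock: 34.5
tool_pos: [0.5828, 0.2271, 0.1699]
orientation: [-144.6, 90.0, 15.1]
force: [0.6, 0.2, 0.2]
opening: 0.0419
clock: 35.33
tool_pos: [0.5819, 0.2276, 0.1699]
orientation: [-167.5, 90.0, 29.2]
force: [0.1, 0.3, 0.4]
opening: 0.0418
 t=35.3 at [0.5819 0.2276 0.1699] jaw -73.3 q6 67 open 41.8 F [0.1 0.3 0.4] shift [122.4  -0.6  -1.3] twist -0.005 (-0.3deg)
```

```bash
python3 -m pendant '[{"claw":42,"linear":[30,-0.6,-1.3],"twist":0},{"claw":42,"linear":[30,0,0],"twist":0},{"claw":42,"linear":[30,0,0],"twist":0},{"claw":42,"linear":[20,0,0],"twist":0},{"claw":42,"linear":[12,0,0],"twist":0},{"claw":0,"linear":[0,0,0],"twist":0},{"claw":0,"linear":[0,0,0],"twist":0},{"claw":0,"linear":[0,0,0],"twist":0},{"claw":0,"linear":[0,0,0],"twist":0},{"claw":0,"linear":[0,0,0],"twist":0}]'
python3 -m pendant '[{"claw":0,"linear":[-10,0,0],"twist":0},{"claw":0,"linear":[-15,0,0],"twist":0},{"claw":0,"linear":[-20,0,0],"twist":0},{"claw":0,"linear":[-20,0,0],"twist":0},{"claw":0,"linear":[-20,0,0],"twist":0},{"claw":0,"linear":[-20,0,0],"twist":0},{"claw":0,"linear":[-15,0,0],"twist":0},{"claw":0,"linear":[0,0,0],"twist":0},{"claw":0,"linear":[0,0,0],"twist":0},{"claw":0,"linear":[0,0,0],"twist":0}]'
python3 - <<'E'
from goto import *
th=np.radians(3.5);t=np.array([.532,-.015]);e=np.array([np.cos(th),np.sin(th)]);print(t+.04*e,t-.04*e)
go(*(t+.04*e),.165,93.5)
E
```

```text
clock: 36.17
tool_pos: [0.5836, 0.2291, 0.0491]
orientation: [-159.7, 89.9, 37.2]
force: [0.1, 1.5, -0.9]
opening: 0.0294
clock: 37.0
tool_pos: [0.5826, 0.2284, 0.1682]
orientation: [-122.3, 90.0, 74.6]
force: [0.4, 1.3, -0.9]
opening: 0.0297
[ 0.57192539 -0.01255806] [ 0.49207461 -0.01744194]
 t=37.0 at [0.5826 0.2284 0.1682] jaw -73.1 q6 68 open 29.7 F [ 0.4  1.3 -0.9] shift [  3.1 227.4  80.2] twist 0.234 (13.4deg)
```

```bash
python3 -m pendant '[{"claw":0,"linear":[0,28.4,10],"twist":0},{"claw":0,"linear":[0,28.4,10],"twist":0},{"claw":0,"linear":[0,28.4,10],"twist":0},{"claw":0,"linear":[0,28.4,10],"twist":0},{"claw":0,"linear":[0,28.4,10],"twist":0},{"claw":0,"linear":[0,28.4,10],"twist":0},{"claw":0,"linear":[0,28.4,10],"twist":0},{"claw":0,"linear":[0,28.4,10],"twist":0},{"claw":0,"linear":[0,0,0],"twist":0.117},{"claw":0,"linear":[0,0,0],"twist":0.117}]'
python3 - <<'E'
from goto import *
go(.572,-.0125,.034,93.5)
p,d=snapshot('scene');C=cloud('scene',d);z=C[...,2];hsv=cv2.cvtColor(p,cv2.COLOR_RGB2HSV);S,V=hsv[...,1].astype(int),hsv[...,2].astype(int)
m=(S<60)&(V>60)&(z<.026)&(z>.003)&(abs(C[...,0]-.54)<.13)&(abs(C[...,1]+.02)<.1);k,l,s,c=cv2.connectedComponentsWithStats(m.astype(np.uint8));i=1+s[1:,4].argmax()
P=C[l==i];print('tray',s[i,4],P.min(0),P.max(0),cv2.minAreaRect(np.float32(P[:,:2]*1000)))
E
```

```text
clock: 37.83
tool_pos: [0.5715, -0.0141, 0.1669]
orientation: [11.9, 89.9, -165.0]
force: [0.3, 0.1, -0.6]
opening: 0.0296
 t=37.8 at [ 0.5715 -0.0141  0.1669] jaw -86.9 q6 75 open 29.6 F [ 0.3  0.1 -0.6] shift [132.9  -1.6  -0.8] twist -0.008 (-0.4deg)
tray 1580 [ 0.43140867 -0.08222357  0.00300212] [0.61792362 0.05784042 0.02595312] ((523.4915771484375, -12.678901672363281), (184.58462524414062, 134.3336639404297), 3.184701919555664)
```

```bash
python3 -m pendant '[{"claw":0,"linear":[30,-1.6,-0.8],"twist":0},{"claw":0,"linear":[30,0,0],"twist":0},{"claw":0,"linear":[30,0,0],"twist":0},{"claw":0,"linear":[20,0,0],"twist":0},{"claw":0,"linear":[12,0,0],"twist":0},{"claw":0,"linear":[6,0,0],"twist":0},{"claw":0,"linear":[4,0,0],"twist":0},{"claw":0,"linear":[1,0,0],"twist":0},{"claw":0,"linear":[0,0,0],"twist":0},{"claw":0,"linear":[0,0,0],"twist":0}]'
python3 -c "
from goto import *
go(.572,-.0125,.034,93.5)"
```

```text
clock: 38.72
tool_pos: [0.5738, -0.0102, 0.0357]
orientation: [-170.7, 89.9, 12.8]
force: [0.1, 0.8, -0.3]
opening: 0.0297
 t=38.7 at [ 0.5738 -0.0102  0.0357] jaw -86.5 q6 75 open 29.7 F [ 0.1  0.8 -0.3] shift [1.7 2.2 1.9] twist 0.001 (0.0deg)
```

```bash
python3 -m pendant '[{"claw":0,"linear":[2.2,0,0],"twist":0},{"claw":0,"linear":[0,0,0],"twist":0},{"claw":42,"linear":[0,0,0],"twist":0},{"claw":42,"linear":[0,0,0],"twist":0},{"claw":42,"linear":[0,0,0],"twist":0},{"claw":42,"linear":[-15,0,0],"twist":0},{"claw":42,"linear":[-30,0,0],"twist":0},{"claw":42,"linear":[-30,0,0],"twist":0},{"claw":42,"linear":[-30,0,0],"twist":0},{"claw":42,"linear":[-30,0,0],"twist":0}]'
python3 -m pendant '[{"claw":42,"linear":[0,-30,-0.8],"twist":0},{"claw":42,"linear":[0,-30,-0.8],"twist":0},{"claw":42,"linear":[0,-30,-0.8],"twist":0},{"claw":42,"linear":[0,-30,-0.8],"twist":0},{"claw":42,"linear":[0,-30,-0.8],"twist":0},{"claw":42,"linear":[0,-30,-0.8],"twist":0},{"claw":42,"linear":[0,-30,-0.8],"twist":0},{"claw":42,"linear":[0,-30,-0.8],"twist":0},{"claw":42,"linear":[0,-30,-0.8],"twist":0},{"claw":42,"linear":[0,-30,-0.8],"twist":0}]'
python3 -m pendant '[{"claw":42,"linear":[0,0,0],"twist":-0.117},{"claw":42,"linear":[0,0,0],"twist":-0.117},{"claw":42,"linear":[0,0,0],"twist":0},{"claw":42,"linear":[0,0,0],"twist":0},{"claw":42,"linear":[0,0,0],"twist":0},{"claw":42,"linear":[0,0,0],"twist":0},{"claw":42,"linear":[0,0,0],"twist":0},{"claw":42,"linear":[0,0,0],"twist":0},{"claw":42,"linear":[0,0,0],"twist":0},{"claw":42,"linear":[0,0,0],"twist":0}]'
python3 -c "
from goto import *
go(.5638,.2888,.0475,107)"
```

```text
clock: 39.55
tool_pos: [0.5729, -0.0106, 0.1691]
orientation: [50.9, 90.0, -125.6]
force: [1.2, 0.3, 0.1]
opening: 0.0424
clock: 40.38
tool_pos: [0.5625, 0.291, 0.1678]
orientation: [-150.1, 90.0, 33.5]
force: [1.1, -0.7, 0.2]
opening: 0.042
clock: 41.22
tool_pos: [0.5628, 0.2894, 0.1676]
orientation: [-142.4, 90.0, 54.5]
force: [-0.5, -0.4, 0.1]
opening: 0.0421
 t=41.2 at [0.5628 0.2894 0.1676] jaw -73.1 q6 62 open 42.1 F [-0.5 -0.4  0.1] shift [120.1   0.8  -0.8] twist -0.002 (-0.1deg)
```

```bash
python3 -m pendant '[{"claw":42,"linear":[30,0.8,-0.8],"twist":0},{"claw":42,"linear":[30,0,0],"twist":0},{"claw":42,"linear":[30,0,0],"twist":0},{"claw":42,"linear":[20,0,0],"twist":0},{"claw":42,"linear":[10,0,0],"twist":0},{"claw":0,"linear":[0,0,0],"twist":0},{"claw":0,"linear":[0,0,0],"twist":0},{"claw":0,"linear":[0,0,0],"twist":0},{"claw":0,"linear":[0,0,0],"twist":0},{"claw":0,"linear":[0,0,0],"twist":0}]'
python3 -m pendant '[{"claw":0,"linear":[-10,0,0],"twist":0},{"claw":0,"linear":[-15,0,0],"twist":0},{"claw":0,"linear":[-20,0,0],"twist":0},{"claw":0,"linear":[-20,0,0],"twist":0},{"claw":0,"linear":[-20,0,0],"twist":0},{"claw":0,"linear":[-20,0,0],"twist":0},{"claw":0,"linear":[-15,0,0],"twist":0},{"claw":0,"linear":[0,0,0],"twist":0},{"claw":0,"linear":[0,0,0],"twist":0},{"claw":0,"linear":[0,0,0],"twist":0}]'
python3 - <<'E'
from goto import *
go(.492,-.017,.165,93.5)
p,d=snapshot('top');C=cloud('top',d);hsv=cv2.cvtColor(p,cv2.COLOR_RGB2HSV);H,S,V=[hsv[...,i].astype(int) for i in range(3)];z=C[...,2]
m=(S<60)&(V>60)&(z<.03)&(z>.002)&(abs(C[...,0]-.54)<.13)&(abs(C[...,1]+.02)<.1);k,l,s,c=cv2.connectedComponentsWithStats(m.astype(np.uint8));i=1+s[1:,4].argmax()
P=C[l==i];print('tray',s[i,4],cv2.minAreaRect(np.float32(P[:,:2]*1000)))
m=(H>5)&(H<20)&(S>120)&(z>.045)&(z<.058)&(abs(C[...,0]-.54)<.13)&(abs(C[...,1]+.02)<.1);P=C[m];print(len(P),P.mean(0),cv2.minAreaRect(np.float32(P[:,:2]*1000)))
m=(z>.079)&(z<.09)&(abs(C[...,0]-.475)<.05)&(abs(C[...,1]-.226)<.035);print('handle',m.sum(),C[m].mean(0))
E
```

```text
clock: 42.05
tool_pos: [0.5643, 0.2897, 0.0489]
orientation: [-149.1, 89.9, 47.8]
force: [-1.3, 2.5, 0.1]
opening: 0.0302
clock: 42.88
tool_pos: [0.5635, 0.2886, 0.1678]
orientation: [-90.2, 90.0, 106.7]
force: [0.3, -0.4, -0.2]
opening: 0.0299
 t=42.9 at [0.5635 0.2886 0.1678] jaw -73.1 q6 62 open 29.9 F [ 0.3 -0.4 -0.2] shift [  2.7 271.7 157.2] twist 0.234 (13.4deg)
tray 2151 ((531.5270385742188, -14.542236328125), (178.8673095703125, 119.65966796875), 3.405618906021118)
65 [ 0.57234671 -0.01117847  0.05176919] ((572.0972900390625, -12.177639961242676), (30.298044204711914, 29.83510971069336), 3.1019999980926514)
handle 76 [0.48377438 0.23100526 0.08386453]
```

```bash
python3 -m pendant '[{"claw":0,"linear":[0,27.2,15.7],"twist":0},{"claw":0,"linear":[0,27.2,15.7],"twist":0},{"claw":0,"linear":[0,27.2,15.7],"twist":0},{"claw":0,"linear":[0,27.2,15.7],"twist":0},{"claw":0,"linear":[0,27.2,15.7],"twist":0},{"claw":0,"linear":[0,27.2,15.7],"twist":0},{"claw":0,"linear":[0,27.2,15.7],"twist":0},{"claw":0,"linear":[0,27.2,15.7],"twist":0},{"claw":0,"linear":[0,27.2,15.7],"twist":0},{"claw":0,"linear":[0,27.2,15.7],"twist":0}]'
python3 -m pendant '[{"claw":0,"linear":[0,0,0],"twist":0.117},{"claw":0,"linear":[0,0,0],"twist":0.117},{"claw":0,"linear":[0,0,0],"twist":0},{"claw":0,"linear":[0,0,0],"twist":0},{"claw":0,"linear":[0,0,0],"twist":0},{"claw":0,"linear":[0,0,0],"twist":0},{"claw":0,"linear":[0,0,0],"twist":0},{"claw":0,"linear":[0,0,0],"twist":0},{"claw":0,"linear":[0,0,0],"twist":0},{"claw":0,"linear":[0,0,0],"twist":0}]'
python3 -c "
from goto import *
go(.492,-.017,.034,93.5)"
```

```text
clock: 43.77
tool_pos: [0.4916, -0.0185, 0.1669]
orientation: [3.5, 89.9, -159.5]
force: [0.6, -0.5, -0.1]
opening: 0.0298
clock: 44.6
tool_pos: [0.4927, -0.0168, 0.1675]
orientation: [1.6, 90.0, -174.9]
force: [-0.6, -0.6, -0.5]
opening: 0.0299
 t=44.6 at [ 0.4927 -0.0168  0.1675] jaw -86.5 q6 73 open 29.9 F [-0.6 -0.6 -0.5] shift [1.335e+02 1.000e-01 7.000e-01] twist 0.001 (0.0deg)
```

```bash
python3 -m pendant '[{"claw":0,"linear":[30,0,0.7],"twist":0},{"claw":0,"linear":[30,0,0],"twist":0},{"claw":0,"linear":[30,0,0],"twist":0},{"claw":0,"linear":[20,0,0],"twist":0},{"claw":0,"linear":[12,0,0],"twist":0},{"claw":0,"linear":[6,0,0],"twist":0},{"claw":0,"linear":[4,0,0],"twist":0},{"claw":0,"linear":[1.5,0,0],"twist":0},{"claw":0,"linear":[0,0,0],"twist":0},{"claw":0,"linear":[0,0,0],"twist":0}]'
python3 -c "
from goto import *
go(.492,-.017,.034,93.5)"
```

```text
clock: 45.43
tool_pos: [0.4926, -0.0168, 0.0348]
orientation: [-167.7, 89.9, 15.8]
force: [-0.1, -0.2, -1.2]
opening: 0.0299
 t=45.4 at [ 0.4926 -0.0168  0.0348] jaw -86.5 q6 73 open 29.9 F [-0.1 -0.2 -1.2] shift [0.8 0.1 0.6] twist 0.000 (0.0deg)
```

```bash
python3 -m pendant '[{"claw":0,"linear":[1.3,0,0],"twist":0},{"claw":0,"linear":[0,0,0],"twist":0},{"claw":42,"linear":[0,0,0],"twist":0},{"claw":42,"linear":[0,0,0],"twist":0},{"claw":42,"linear":[0,0,0],"twist":0},{"claw":42,"linear":[-15,0,0],"twist":0},{"claw":42,"linear":[-30,0,0],"twist":0},{"claw":42,"linear":[-30,0,0],"twist":0},{"claw":42,"linear":[-30,0,0],"twist":0},{"claw":42,"linear":[-30,0,0],"twist":0}]'
python3 -m pendant '[{"claw":42,"linear":[0,-30,0],"twist":0},{"claw":42,"linear":[0,-30,8],"twist":0},{"claw":42,"linear":[0,-30,8],"twist":0},{"claw":42,"linear":[0,-30,8],"twist":0},{"claw":42,"linear":[0,-30,8],"twist":0},{"claw":42,"linear":[0,0,0],"twist":0},{"claw":42,"linear":[0,0,0],"twist":0},{"claw":42,"linear":[0,0,0],"twist":0},{"claw":42,"linear":[0,0,0],"twist":0},{"claw":42,"linear":[0,0,0],"twist":0}]'
python3 - <<'E'
from goto import *
p,d=snapshot('top');cv2.imwrite('pics/c11.png',cv2.resize(p[60:330,100:460],None,fx=2.2,fy=2.2,interpolation=2)[:,:,::-1])
C=cloud('top',d);hsv=cv2.cvtColor(p,cv2.COLOR_RGB2HSV);H,S,V=[hsv[...,i].astype(int) for i in range(3)];z=C[...,2]
m=(H>5)&(H<20)&(S>120)&(z>.045)&(z<.058)&(abs(C[...,0]-.54)<.13)&(abs(C[...,1]+.02)<.1)
k,l,s,c=cv2.connectedComponentsWithStats(m.astype(np.uint8))
for i in range(1,k):
    if s[i,4]>12:P=C[l==i];print(s[i,4],P.mean(0))
m=(z>.079)&(z<.09)&(abs(C[...,0]-.475)<.05)&(abs(C[...,1]-.226)<.035);print('handle',m.sum(),C[m].mean(0),cv2.minAreaRect(np.float32(C[m][:,:2]*1000)))
print(get_obs()['clock'])
E
```

```text
clock: 46.27
tool_pos: [0.4917, -0.0171, 0.1693]
orientation: [128.4, 90.0, -48.1]
force: [0.7, 0.1, 0.1]
opening: 0.0422
clock: 47.1
tool_pos: [0.4511, 0.1299, 0.1677]
orientation: [46.2, 90.0, -130.4]
force: [0.8, -0.6, 0.0]
opening: 0.0422
125 [ 0.57141919 -0.01231634  0.05190962]
130 [ 0.49110798 -0.01848648  0.05199826]
handle 0 [nan nan nan] ((0.0, 0.0), (0.0, 0.0), 0.0)
47.15<stdin>:8: RuntimeWarning: Mean of empty slice.
  ret = um.true_divide(
```

View pics/c11.png

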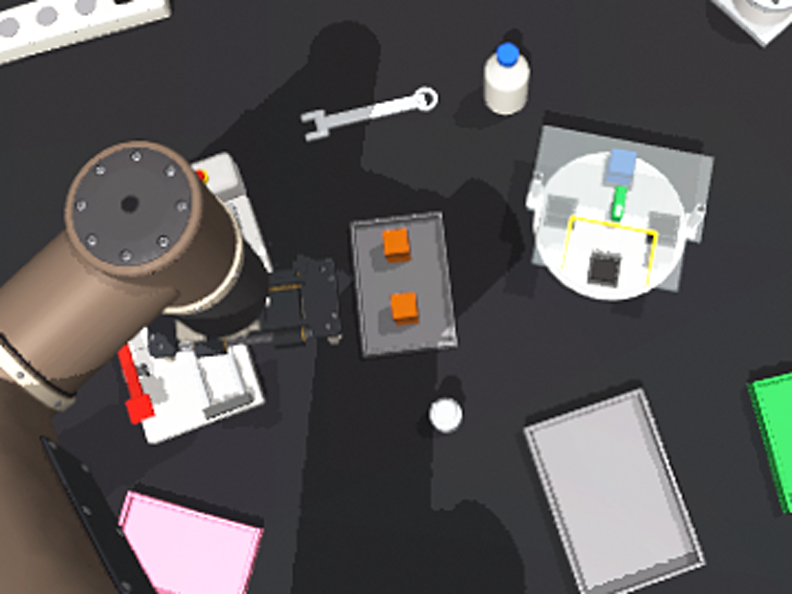

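```bash
python3 - <<'E'
from goto import *
p,d=snapshot('scene');C=cloud('scene',d);z=C[...,2]
def f(C):
    z=C[...,2];m=(z>.079)&(z<.09)&(abs(C[...,0]-.465)<.05)&(abs(C[...,1]-.226)<.03);return m.sum(),C[m].mean(0)
print('now',f(C),'pinned',f(cloud('scene',np.load('d1.npy'))))
cv2.imwrite('pics/c12.png',cv2.resize(p[70:190,320:460],None,fx=4.5,fy=4.5,interpolation=2)[:,:,::-1])
E
```

```text
now (np.int64(45), array([0.48694372, 0.23305051, 0.08454205])) pinned (np.int64(47), array([0.48284319, 0.23335013, 0.08438048]))
```

View pics/c12.png

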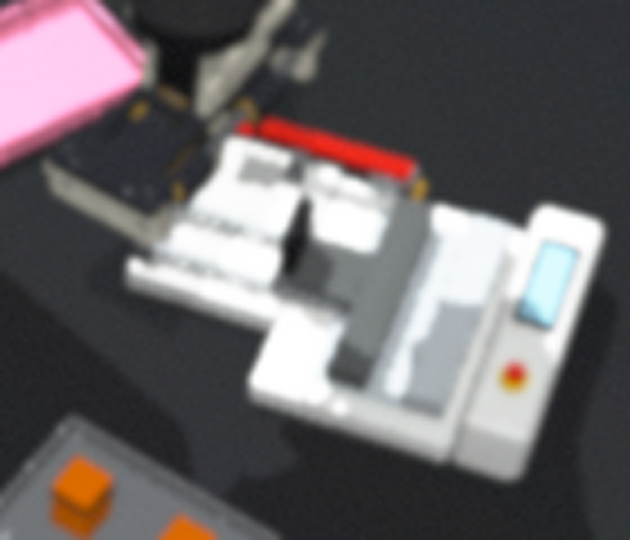

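Ram is 4 mm further forward than when pinned, so it is home, and the bed is empty. Handing in.

```bash
python3 -c "
from plant import *
print(close_job())"
```

```text
the job is handed in; nothing more can be done
None
```

The job is done and handed in at about 47 s. There were two orange blocks; the third was not present.

- **Loading and strike:** I drew the ram back until the sear held it and let go of the handle. I then turned each orange block to the window and set both standing on the bed. Pressing the red pad fired the ram, and pictures showed both blocks pinned against the anvil.
- **Tray:** The small grey tray had been knocked about 25 mm aside during the run. I measured it again before placing the blocks.

**Last checks:**
- Both blocks stand in the grey tray, with their tops at 52 mm, which matches standing on the 4 mm floor.
- The bed is empty.
- The ram handle sits about 4 mm further forward than when the blocks were pinned, so I judged the ram fully home. The last top picture could not confirm this because the arm covered the handle, so it rests on the scene camera alone.
- The blue block is still in the carousel, and in the picture the weight, wrench and cleaner look undisturbed.
- The gripper is empty and held clear of everything.

No check failed. While I gripped and turned the knob, the tool read forces of up to about 10 N, well below the limits.

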